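# Lay out the grooming tray

### The job

Gather the grooming things into the dark wooden tray, each centred on its own tile: the wooden comb flat and lengthwise on the yellow tile, the steel nail clipper flat and lengthwise on the dark blue one, the green pump bottle upright on the white one and the amber cream jar upright on the terracotta one. Set them down rather than dropping them, and leave the black comb and the white pump bottle where they are.

Things in the scene. Friction and masses are not known exactly. Their poses are not given: they have to be found in the camera images.
- wood_comb: light brown wooden comb, lying flat on the shelf: 100 mm long (its x), 32 mm wide (its y, spine on +y, teeth on -y), 8 mm thick. Origin: centre of its underside, below its centre of mass. It can be gripped across the 32 mm width at mid-length. About 30 g.
- clipper: stainless steel nail clipper, lying flat on the shelf: 60 mm long (its x), 13 mm wide (its y), solid part 10 mm high (lever up to 15 mm). Origin: centre of its underside. Gripped across the 13 mm width at mid-length. About 40 g.
- green_bottle: capped pump bottle all in green plastic (cap darker). Standing upright, body 44 mm across and 58 mm high, sloping in to a round cap, 30 mm across, from 66 to 110 mm height, by which it can be gripped. Origin: centre of its underside; z along its axis, up. About 140 g.
- cream_jar: low round amber glass cream jar with a brass-coloured lid, standing upright, 40 mm high, 46 mm across, the lid (from 24 mm height up) 48 mm across. Origin: centre of its underside; z up. About 110 g.
- black_comb: look-alike, to be left alone: black plastic comb, lying flat on the shelf: 100 mm long (its x), 32 mm wide (its y, spine on +y, teeth on -y), 8 mm thick. Origin: centre of its underside, below its centre of mass. It can be gripped across the 32 mm width at mid-length.
- white_bottle: look-alike, to be left alone: pump bottle all in white plastic. Standing upright, body 44 mm across and 58 mm high, sloping in to a round cap, 30 mm across, from 66 to 110 mm height, by which it can be gripped. Origin: centre of its underside; z along its axis, up.
- tile_yellow: yellow tile for the wooden comb, 104 (x) x 68 (y) x 4 mm, on the floor of the fixed dark wooden tray. Origin: centre of its underside; top 4 mm above it, 10 mm above the shelf. The four tiles, shuffled, lie 2 by 2, x along the tray's length, 114 mm apart in x, 80 mm in y. Tray 246 x 188 mm outside; rim 6 mm thick, 16 mm above the shelf, its inside 48 mm sideways of the nearest tile centres.
- tile_blue: dark blue tile for the nail clipper, 104 (x) x 68 (y) x 4 mm, on the floor of the fixed dark wooden tray. Origin: centre of its underside; top 4 mm above it, 10 mm above the shelf. The four tiles, shuffled, lie 2 by 2, x along the tray's length, 114 mm apart in x, 80 mm in y. Tray 246 x 188 mm outside; rim 6 mm thick, 16 mm above the shelf, its inside 48 mm sideways of the nearest tile centres.
- tile_white: white tile for the green bottle, 104 (x) x 68 (y) x 4 mm, on the floor of the fixed dark wooden tray. Origin: centre of its underside; top 4 mm above it, 10 mm above the shelf. The four tiles, shuffled, lie 2 by 2, x along the tray's length, 114 mm apart in x, 80 mm in y. Tray 246 x 188 mm outside; rim 6 mm thick, 16 mm above the shelf, its inside 48 mm sideways of the nearest tile centres.
- tile_terracotta: terracotta tile for the cream jar, 104 (x) x 68 (y) x 4 mm, on the floor of the fixed dark wooden tray. Origin: centre of its underside; top 4 mm above it, 10 mm above the shelf. The four tiles, shuffled, lie 2 by 2, x along the tray's length, 114 mm apart in x, 80 mm in y. Tray 246 x 188 mm outside; rim 6 mm thick, 16 mm above the shelf, its inside 48 mm sideways of the nearest tile centres.
Not all that is in view belongs to the job. There is more than one size of the wood_comb; the one meant has the size given above.

How it is judged:
By the outcome, as a careful person would: the job done as asked, in the order asked, and still so for the second after the job is handed in, with the robot touching nothing.
It also fails if it takes over 99 s, if anything falls off the work surface, if the arm or the gripper's body presses on something with over 40 N, if the wrist force passes 120 N, or if a joint passes its speed limit or range.

### The arm

A 7-joint arm with a two-finger parallel gripper is mounted at the origin on the work surface. World frame = base frame: x ahead of the robot, y to its left, z up, the work surface at z = 0. Lengths are in mm, angles in rad, forces in N, time in s.
With the tool pointing down it reaches from about 425 to 825 mm from the base axis. Payload 3.6 kg.
Tool frame: the origin (TCP) lies on the centre line of the jaws, within the pads' length; the fingertips stand 14 mm ahead of it and the grasp point (between the pads) lies 5 mm behind it; z points along the fingers, y is the line along which they close (so a half turn about z gives the same grasp; the last joint's range is limited). The gripper opens to 85 mm and grips with 20 to 120 N. Pads are 22 mm wide; open, the fingers measure 114 mm over their backs; the gripper's body (76 mm by 85 mm) begins 54 mm behind the grasp point. The pads swing forward as they close: fully open they stand 13 mm farther back than shut.
Start: joints at [-1.244, 0.615, -0.013, 1.423, 0.008, 1.103, -0.04], TCP at [225.169, 609.724, 245.297] pointing down, gripper open.
Joint ranges: [-3.12, 3.12], [-0.3, 2.06], [-1.34, 1.32], [0.26, 2.42], [-1.36, 4.5], [0.01, 1.98], [-2.84, 2.84]. Speed limits (rad/s): [2.79, 2.79, 3.14, 3.14, 3.14, 3.14, 3.14].

### API

Orientations are given as a 3x3 rotation matrix whose columns are the frame's x, y, z axes.
In Python, from station import bot gives the robot as it stands.
- The arm moves only by the tool drive_tool, never from a script. Its argument "plan" is a list of rows, each an object with "hand": the gripper's target within -1 to 1 (shut at 1, half-way at 0, fully open at -1); "dp": the shift along the tool's x, y, z as a fraction of full scale, a list of three; "dr": the turn, a rotation vector about the tool's x, y, z as a fraction of full scale, a list of three. In form: [{"hand": hand, "dp": [tx, ty, tz], "dr": [wx, wy, wz]}, ...]. A call has 1 to 12 rows; each row is the pose to reach, as a shift and turn from the pose commanded when the call began, along the tool's axes at that moment, turning the shorter way round; what a row does not reach only later rows make up. Full scale, the value 1, is 50 cm for a shift and 2 pi rad for a turn. A row lasts 1/12 s, in which the tool goes at most 41.7 mm and 7.16 degrees, less where a joint would pass 70% of its speed; a pose out of reach is approached as far as the arm can. A call with a number of a shift or a turn outside -1 to 1 is refused whole. A call with a gripper value outside its range is refused whole. The fingers move at their own pace and stop on an object; "newtons" is the grip in N (left out, the last holds). Time passes only in rows, so rows that repeat a pose let the fingers close. It gives the time, the measured TCP pose, the force, the opening and the grip force at its end, in the units of the state.
- bot.get_obs(): the state, without advancing time (a new reading comes with each control period).
- bot.grab_frame(name): name is "scene" or "top" or "wrist"; returns (picture, depth): 480x640x3 uint8, red, green, blue; 480x640 float32, mm along the optical axis (not along the pixel's ray), 0 where there is no reading.
- bot.camera_info(name): a dict with "fx", "fy", "cx", "cy" (pixels), "view" (4x4, takes a point from world to camera coordinates). Camera axes: x right, y up, looking along -z (the intrinsics and any distortion apply to the point x, -y, -z); pixel columns grow to the right and rows downward; lengths in mm; the calibration is good to about 2 mm. A picture is of the moment at which its call begins: read the wrist's pose just before it. camera_info takes no time and is no camera call; for the wrist camera it gives the pose at the moment of the call.
- bot.hand_in(): hands the job in; it is judged then, once.
The state is a dict: "time_s": time; "joint_positions": joint angles; "dq": joint speeds; "tau": joint torques, N m; "eef_pos": TCP position; "ee_rot": TCP orientation; "contact_force": force on the tool from outside, world axes, zero at the start; "moment": the same for the moment, N m; "finger_gap": finger opening in mm; "gripper_force": force on a finger pad.
Only numpy, scipy, OpenCV 4.12 (cv2) and the standard library are available. Lean on these libraries where they do the work, as an engineer would, in place of code of your own. Each camera call takes 0.05 s, during which the arm holds its last target. There are 200 camera calls.

## Working session

There is one attempt and no reset: what is moved stays moved. The work goes in short steps, Python scripts to look and compute and a tool call to move; the robot and the scene stay as the last step left them, time stands still between calls to the robot, and variables do not carry over. Pictures are saved under pics/ and viewed, at most 16 in all, crops included, and the job is handed in when it is done.

Besides the shell and the picture viewer there is one more tool, called as name([rows], argument=value, ...), one row to a line, values as JSON. drive_tool: Moves the arm, as the interface text tells. Its arguments: {"type":"object","properties":{"plan":{"type":"array"},"newtons":{"type":"number"}},"required":["plan"]}

```bash
mkdir -p pics; cat > h.py <<'E'
import numpy as np,cv2
from station import bot
def grab(n,f):
    c=bot.camera_info(n); p,d=bot.grab_frame(n); cv2.imwrite('pics/'+f+'.png',p[:,:,::-1]); np.savez('pics/'+f+'.npz',p=p,d=d,**{k:np.array(c[k]) for k in('fx','fy','cx','cy','view')}); return c,p,d
def world(f,u,v,z=None):
    a=np.load('pics/'+f+'.npz'); V=a['view'];R=V[:3,:3];t=V[:3,3]
    r=np.array([(u-a['cx'])/a['fx'],-(v-a['cy'])/a['fy'],-1.])
    o=-R.T@t; w=R.T@r
    s=a['d'][int(round(v)),int(round(u))] if z is None else (z-o[2])/w[2]
    return o+s*w
E
python3 - <<'E'
from h import *
for n in('scene','top'):
    c,p,d=grab(n,n+'0'); print({k:c[k] for k in c})
o=bot.get_obs();print(o)
E
```

```text
{'fx': 483.881018501468, 'fy': 483.881018501468, 'cx': 319.72259592811804, 'cy': 232.3920150009975, 'view': array([[-9.69611649e-02,  9.95224930e-01,  1.12192562e-02,
        -2.01517728e+01],
       [-6.70908851e-01, -7.36822952e-02,  7.37870065e-01,
         2.84191294e+02],
       [ 7.35173344e-01,  6.40176427e-02,  6.74849536e-01,
        -1.29503410e+03],
       [ 0.00000000e+00,  0.00000000e+00,  0.00000000e+00,
         1.00000000e+00]])}
{'fx': 461.1719058004342, 'fy': 461.1719058004342, 'cx': 316.1044174211835, 'cy': 238.2075808483435, 'view': array([[-1.79089510e-02, -9.99626113e-01,  2.06616395e-02,
         5.69922344e+01],
       [ 9.88055166e-01, -1.45306801e-02,  1.53413978e-01,
        -4.62022153e+02],
       [-1.53056391e-01,  2.31623231e-02,  9.87945974e-01,
        -1.08261513e+03],
       [ 0.00000000e+00,  0.00000000e+00,  0.00000000e+00,
         1.00000000e+00]])}
{'time_s': 0.1, 'joint_positions': array([-1.24347696,  0.61582034, -0.01260821,  1.42478132,  0.00811201,
        1.10339629, -0.040371  ]), 'dq': array([-0.0003049 , -0.00054575,  0.0001208 , -0.00528079, -0.00027005,
        0.00020197,  0.00097112]), 'tau': array([ 1.04196202e-03, -4.70382679e+01,  2.60065058e-01, -1.71569949e+01,
        1.00382371e-02,  5.93000615e-03, -4.43447689e-06]), 'eef_pos': array([224.97749454, 609.107739  , 244.24124162]), 'ee_rot': array([[-9.38088594e-01,  3.46394562e-01, -7.72762151e-04],
       [ 3.46395421e-01,  9.38085958e-01, -2.22447226e-03],
       [-4.56277725e-05, -2.35443333e-03, -9.99997227e-01]]), 'contact_force': array([ 0.14945804,  0.52902255, -0.56980855]), 'moment': array([-0.03990206, -0.06478294,  0.01748747]), 'gripper_force': 0.0, 'finger_gap': 85.67039594036349}
```

View pics/scene0.png

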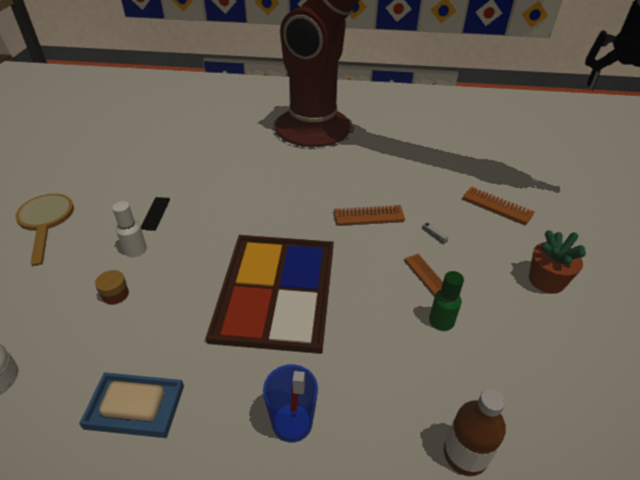

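View pics/top0.png

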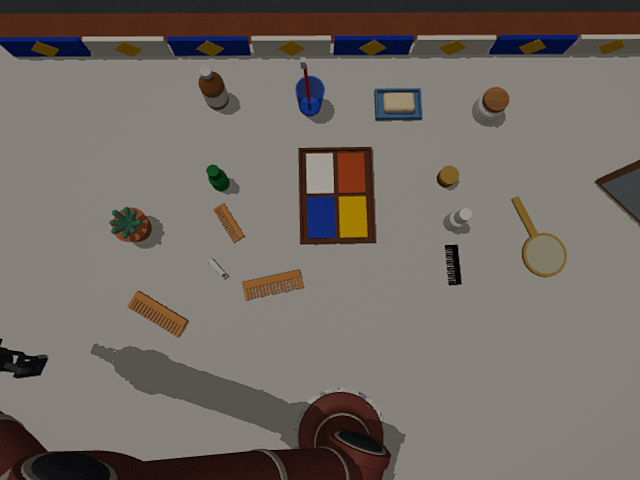

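The top view shows three wooden combs, at (230,223), (273,285) and (158,313), plus the black comb at (453,265). The green bottle is at (218,178), with the white bottle (460,217) as its look-alike. The jar is at (448,176), with the white/brown jar (495,100) and the amber bottle (213,88) as possible confusions. The clipper is at (218,268). In the tray, white is at (320,173), red at (351,172), blue at (321,217) and yellow at (352,217). The ~43 px comb at (230,223) should be the 100 mm one, so I'll measure it.

```bash
cat > m.py <<'E'
from h import *
a=np.load('pics/top0.npz');p=a['p'];hsv=cv2.cvtColor(p,cv2.COLOR_RGB2HSV)
def seg(name,box,z,f):
    u0,v0,u1,v1=box; m=f(hsv[v0:v1,u0:u1].astype(int),p[v0:v1,u0:u1].astype(int)).astype(np.uint8)
    n,l,s,c=cv2.connectedComponentsWithStats(m); k=1+np.argmax(s[1:,4])
    cs,_=cv2.findContours((l==k).astype(np.uint8),cv2.RETR_EXTERNAL,cv2.CHAIN_APPROX_NONE)
    q=np.array([world('top0',x+u0,y+v0,z)[:2] for x,y in max(cs,key=len)[:,0]],np.float32)
    (cx,cy),(w,h),ang=cv2.minAreaRect(q); b=cv2.boxPoints(((cx,cy),(w,h),ang))
    e=b[1]-b[0] if np.linalg.norm(b[1]-b[0])>np.linalg.norm(b[2]-b[1]) else b[2]-b[1]
    print(name,'c',round(cx,1),round(cy,1),'L',round(max(w,h),1),'W',round(min(w,h),1),'long dir deg',round(np.degrees(np.arctan2(e[1],e[0]))%180,1),'n',s[k,4])
sat=lambda h,p:(h[...,1]>110)&(h[...,2]>70)
seg('combA',(208,198,250,248),8,sat);seg('combB',(236,262,310,305),8,sat);seg('combC',(120,285,195,340),8,sat)
seg('black',(438,238,470,292),8,lambda h,p:h[...,2]<60)
seg('white',(300,145,337,196),10,lambda h,p:(h[...,1]<60)&(h[...,2]>110))
seg('yellow',(336,193,372,240),10,lambda h,p:sat(h,p)&(h[...,0]>14))
seg('red',(336,149,372,196),10,lambda h,p:sat(h,p)&(h[...,2]>110))
seg('blue',(303,193,338,240),10,lambda h,p:(h[...,0]>100)&(h[...,0]<135)&(h[...,2]>80))
seg('tray',(294,142,382,250),16,lambda h,p:(h[...,2]<100)&(h[...,1]>60))
seg('lid',(434,160,464,192),40,lambda h,p:(h[...,1]>130)&(h[...,2]>90))
seg('clip',(206,256,232,282),8,lambda h,p:h[...,2]>170)
for u,v in((213,169),(449,176),(219,268),(320,172),(230,223)): print(u,v,world('top0',u,v).round(1))
W,H=800,600 # rectified at z=8, 2.2px/mm, up=+x, left=+y
g=np.array([[400,300],[400,0],[650,300],[650,0]],float);g=[(x,y) for x in(440,700) for y in(320,0)]
V=a['view'];
def px(x,y,z):
    c=V[:3,:3]@[x,y,z]+V[:3,3]; return a['fx']*c[0]/-c[2]+a['cx'],a['fy']*-c[1]/-c[2]+a['cy']
s=2.3
M=cv2.getPerspectiveTransform(np.float32([px(x,y,8) for x,y in g]),np.float32([((320-y)*s,(700-x)*s) for x,y in g]))
cv2.imwrite('pics/rect0.png',cv2.warpPerspective(p[:,:,::-1],M,(736,598),flags=cv2.INTER_CUBIC))
E
python3 m.py
```

```text
combA c 510.6 266.1 L 100.3 W 30.6 long dir deg 31.1 n 477
combB c 355.2 157.4 L 143.5 W 45.8 long dir deg 101.6 n 862
combC c 290.0 434.2 L 144.1 W 45.4 long dir deg 58.9 n 1029
black c 396.7 -288.3 L 98.0 W 31.2 long dir deg 2.0 n 409
white c 634.3 37.2 L 105.0 W 68.6 long dir deg 179.3 n 1094
yellow c 521.6 -43.1 L 107.7 W 71.2 long dir deg 0.4 n 1202
red c 634.9 -43.1 L 102.8 W 67.3 long dir deg 0.3 n 1035
blue c 520.6 36.8 L 101.9 W 67.6 long dir deg 179.1 n 1124
tray c 577.1 -3.6 L 246.9 W 187.8 long dir deg 0.3 n 2750
lid c 617.9 -283.7 L 44.1 W 43.9 long dir deg 132.1 n 264Traceback (most recent call last):
  File "m.py", line 20, in <module>
    seg('clip',(206,256,232,282),8,lambda h,p:h[...,2]>170)
    ~~~^^^^^^^^^^^^^^^^^^^^^^^^^^^^^^^^^^^^^^^^^^^^^^^^^^^^
  File "m.py", line 5, in seg
    n,l,s,c=cv2.connectedComponentsWithStats(m); k=1+np.argmax(s[1:,4])
                                                     ~~~~~~~~~^^^^^^^^^
    return _wrapfunc(a, 'argmax', axis=axis, out=out, **kwds)
    return bound(*args, **kwds)
ValueError: attempt to get argmax of an empty sequence
```

```bash
sed -i "s/^seg('clip'.*/seg('gcap',(204,158,232,182),110,lambda h,p:(h[...,0]>45)\&(h[...,0]<90)\&(h[...,1]>100))/" m.py
python3 m.py | tail -6
```

```text
gcap c 606.4 275.2 L 48.9 W 38.1 long dir deg 89.3 n 262
213 169 [616.2 285.8 109.3]
449 176 [ 612.4 -281.7   43.3]
219 268 [396.3 286.9  13.1]
320 172 [636.8  35.9   9.1]
230 223 [509.1 262.7   5. ]
```

View pics/rect0.png

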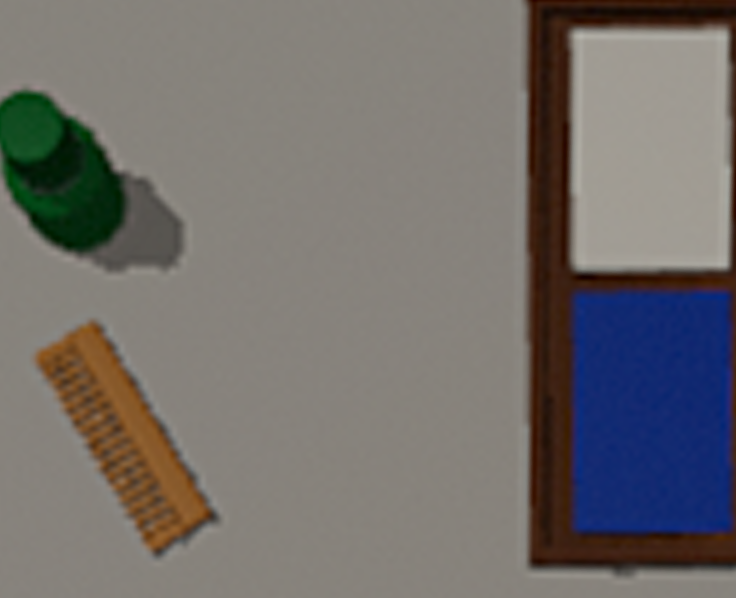

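The rectified crop shows the 100 mm comb centred near (125,437), with its spine on the right edge. It measures 100.3 x 30.6 mm, while the other two are about 144 mm, so the choice holds. The green bottle's base is near (90,210), clear of the comb. Next is a small helper for move numbers.

```bash
cat > go.py <<'E'
# usage: go.py cx cy cz cyaw  tx ty tz tyaw  (commanded pose -> target; yaw = world angle of tool y, deg; tool points down)
import sys,numpy as np
v=list(map(float,sys.argv[1:])); a=np.radians(v[3]); y=np.array([np.cos(a),np.sin(a)]); x=np.array([-y[1],y[0]])
d=np.array(v[4:7])-v[:3]; t=np.array([x@d[:2],y@d[:2],-d[2]])
print('dp',(t/500).round(4),'dr z',round(-(v[7]-v[3])/360,4),'rows',round(max(np.linalg.norm(d)/41.7,abs(v[7]-v[3])/7.16),1))
E
python3 go.py 225.2 609.7 245.3 69.73 510.6 266.1 245.3 121.1
```

```text
dp [-0.7735 -0.4469 -0.    ] dr z -0.1427 rows 10.7
```

drive_tool([
  {"hand": -1,"dp": [-0.7735,-0.4469,0],"dr": [0,0,-0.1427]},
  {"hand": -1,"dp": [-0.7735,-0.4469,0],"dr": [0,0,-0.1427]},
  {"hand": -1,"dp": [-0.7735,-0.4469,0],"dr": [0,0,-0.1427]},
  {"hand": -1,"dp": [-0.7735,-0.4469,0],"dr": [0,0,-0.1427]},
  {"hand": -1,"dp": [-0.7735,-0.4469,0],"dr": [0,0,-0.1427]},
  {"hand": -1,"dp": [-0.7735,-0.4469,0],"dr": [0,0,-0.1427]},
  {"hand": -1,"dp": [-0.7735,-0.4469,0],"dr": [0,0,-0.1427]},
  {"hand": -1,"dp": [-0.7735,-0.4469,0],"dr": [0,0,-0.1427]},
  {"hand": -1,"dp": [-0.7735,-0.4469,0],"dr": [0,0,-0.1427]},
  {"hand": -1,"dp": [-0.7735,-0.4469,0],"dr": [0,0,-0.1427]},
  {"hand": -1,"dp": [-0.7735,-0.4469,0],"dr": [0,0,-0.1427]},
  {"hand": -1,"dp": [-0.7735,-0.4469,0],"dr": [0,0,-0.1427]},
])

```text
time_s: 1.1
eef_pos: [516.3, 256.7, 244.4]
ee_rot: [[-0.864, -0.504, 0.003], [-0.504, 0.864, -0.007], [0.001, -0.007, -1.0]]
contact_force: [-0.4, -0.1, -0.5]
finger_gap: 84.8
gripper_force: 0.0
```

```bash
cat > st.py <<'E'
from h import *
def st():
    o=bot.get_obs();R=o['ee_rot'];print('t',round(o['time_s'],2),o['eef_pos'].round(1),'yaw',round(np.degrees(np.arctan2(R[1,1],R[0,1])),2),'z',R[:,2].round(4),'F',o['contact_force'].round(1),'gap',round(o['finger_gap'],1),'grip',round(o['gripper_force'],1),'dq',np.abs(o['dq']).max().round(3))
    return o
E
python3 - <<'E'
from st import *
st();grab('wrist','w1');o=st();grab('wrist','w1');o=st()
print(o['joint_positions'].round(3))
E
```

```text
t 1.1 [516.3 256.7 244.4] yaw 120.27 z [ 0.0027 -0.0069 -1.    ] F [-0.4 -0.1 -0.5] gap 84.8 grip 0.0 dq 0.094
t 1.15 [513.4 260.9 244.5] yaw 120.56 z [ 3.0e-04 -3.3e-03 -1.0e+00] F [-0.7 -0.2  0.6] gap 85.7 grip 0.0 dq 0.092
t 1.2 [511.2 264.3 244.6] yaw 120.86 z [-1.2e-03 -8.0e-04 -1.0e+00] F [-0.7  0.9  0. ] gap 85.2 grip 0.0 dq 0.063
[-0.371  0.507 -0.224  1.642  0.128  1.008  1.473]
```

View pics/w1.png

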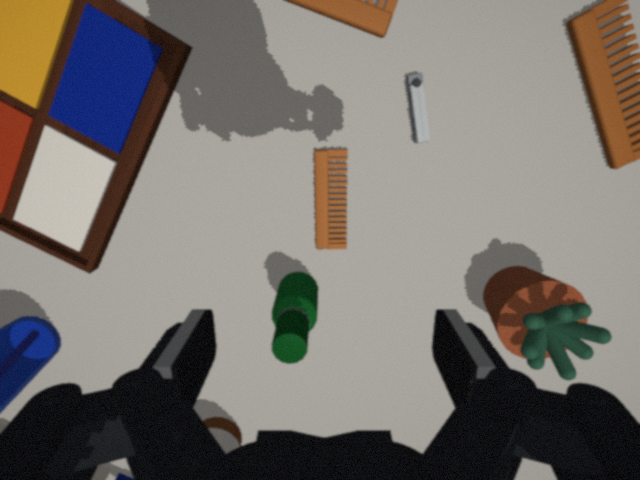

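The wrist view shows the 100 mm comb at (331,198), vertical in the picture and so across the jaws as wanted. The clipper is at (417,107), the green bottle at (293,315) and the plant at (550,310). I'll measure these here.

```bash
cat > wm.py <<'E'
from h import *
def segf(fn,name,box,z,f):
    a=np.load('pics/'+fn+'.npz');p=a['p'];hsv=cv2.cvtColor(p,cv2.COLOR_RGB2HSV)
    u0,v0,u1,v1=box; m=f(hsv[v0:v1,u0:u1].astype(int),p[v0:v1,u0:u1].astype(int)).astype(np.uint8)
    n,l,s,c=cv2.connectedComponentsWithStats(m); k=1+np.argmax(s[1:,4])
    cs,_=cv2.findContours((l==k).astype(np.uint8),cv2.RETR_EXTERNAL,cv2.CHAIN_APPROX_NONE)
    q=np.array([world(fn,x+u0,y+v0,z)[:2] for x,y in max(cs,key=len)[:,0]],np.float32)
    (cx,cy),(w,h),ang=cv2.minAreaRect(q); b=cv2.boxPoints(((cx,cy),(w,h),ang))
    e=b[1]-b[0] if np.linalg.norm(b[1]-b[0])>np.linalg.norm(b[2]-b[1]) else b[2]-b[1]
    print(name,'c',round(cx,1),round(cy,1),'L',round(max(w,h),1),'W',round(min(w,h),1),'dir',round(np.degrees(np.arctan2(e[1],e[0]))%180,1),'n',s[k,4])
sat=lambda h,p:(h[...,1]>110)&(h[...,2]>70)
E
python3 - <<'E'
from wm import *
from st import st
grab('wrist','w2');st()
segf('w2','comb',(300,135,360,260),8,sat)
a=np.load('pics/w2.npz');print(a['p'][107,405:430].max(1),a['p'][90,400:440:3].max(1))
segf('w2','clip bright',(395,60,440,155),10,lambda h,p:h[...,2]>195)
segf('w2','clip notgray',(395,60,440,155),10,lambda h,p:(p[...,2]-p[...,0]>-5))
segf('w2','captop',(265,325,315,370),110,lambda h,p:(h[...,0]>45)&(h[...,0]<90)&(h[...,1]>100)&(h[...,2]>75))
for u,v in((290,347),(417,107)):print(world('w2',u,v).round(1))
E
```

```text
t 1.25 [510.  266.4 244.8] yaw 121.09 z [-1.6e-03  4.0e-04 -1.0e+00] F [-1.   0.1  0. ] gap 85.6 grip 0.0 dq 0.035
comb c 513.1 267.7 L 98.7 W 30.5 dir 31.4 n 2688
[ 75  73  93 126 155 170 170 174 175 170 166 173 173 175 177 173 168 168
 168 167 167 167 168 170 168] [145  73 136 173 167 170 170 166 169 167 167 168 166 164]Traceback (most recent call last):
  File "<stdin>", line 6, in <module>
  File "wm.py", line 5, in segf
    n,l,s,c=cv2.connectedComponentsWithStats(m); k=1+np.argmax(s[1:,4])
                                                     ~~~~~~~~~^^^^^^^^^
    return _wrapfunc(a, 'argmax', axis=axis, out=out, **kwds)
    return bound(*args, **kwds)
ValueError: attempt to get argmax of an empty sequence
```

```bash
python3 go.py 510.6 266.1 245.3 121.1 512 267 45 121.3;python3 go.py 510.6 266.1 245.3 121.1 512 267 16.5 121.3
```

```text
dp [-3.300e-03  1.000e-04  4.006e-01] dr z -0.0006 rows 4.8
dp [-3.300e-03  1.000e-04  4.576e-01] dr z -0.0006 rows 5.5
```

drive_tool([
  {"hand": -0.3,"dp": [-0.0033,0,0.4],"dr": [0,0,-0.0006]},
  {"hand": -0.3,"dp": [-0.0033,0,0.4],"dr": [0,0,-0.0006]},
  {"hand": -0.3,"dp": [-0.0033,0,0.4],"dr": [0,0,-0.0006]},
  {"hand": -0.3,"dp": [-0.0033,0,0.4],"dr": [0,0,-0.0006]},
  {"hand": -0.3,"dp": [-0.0033,0,0.4],"dr": [0,0,-0.0006]},
  {"hand": -0.3,"dp": [-0.0033,0,0.4],"dr": [0,0,-0.0006]},
  {"hand": -0.3,"dp": [-0.0033,0,0.43],"dr": [0,0,-0.0006]},
  {"hand": -0.3,"dp": [-0.0033,0,0.445],"dr": [0,0,-0.0006]},
  {"hand": -0.3,"dp": [-0.0033,0,0.4576],"dr": [0,0,-0.0006]},
  {"hand": -0.3,"dp": [-0.0033,0,0.4576],"dr": [0,0,-0.0006]},
  {"hand": -0.3,"dp": [-0.0033,0,0.4576],"dr": [0,0,-0.0006]},
  {"hand": -0.3,"dp": [-0.0033,0,0.4576],"dr": [0,0,-0.0006]},
])

```text
time_s: 2.25
eef_pos: [512.6, 267.5, 17.8]
ee_rot: [[-0.854, -0.52, 0.002], [-0.52, 0.854, 0.001], [-0.002, 0.0, -1.0]]
contact_force: [-0.1, 0.6, 0.3]
finger_gap: 55.3
gripper_force: 0.0
```

```bash
python3 - <<'E'
from wm import *
from st import st
grab('wrist','w3');st()
E
```

```text
t 2.3 [512.6 267.4  17.7] yaw 121.32 z [ 0.0018  0.001  -1.    ] F [-0.7 -0.9 -0.1] gap 55.3 grip 0.0 dq 0.003
```

View pics/w3.png

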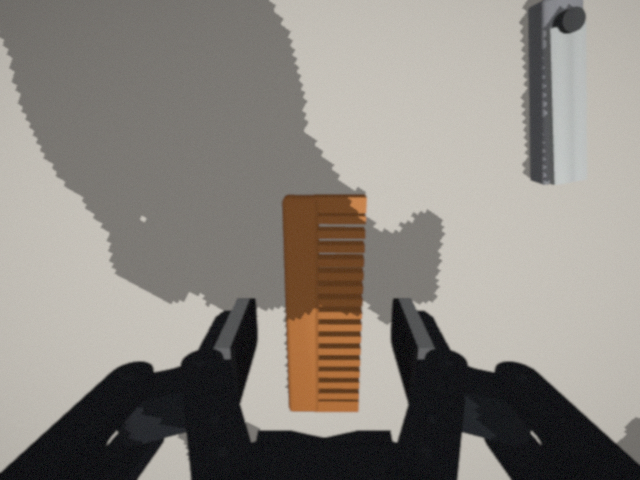

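The fingers straddle the comb at (325,300), and the clipper is at (555,90). Before closing I'll check the tip height from depth.

```bash
python3 - <<'E'
from wm import *
for u,v in((244,301),(240,310),(252,305),(402,301),(408,312),(225,318),(425,320),(325,290),(300,300),(500,400),(555,90),(570,20)):print(u,v,world('w3',u,v).round(1))
segf('w3','comb',(270,180,390,425),8,sat)
E
```

```text
244 301 [519.8 236.1  15.5]
240 310 [519.8 236.   22.7]
252 305 [519.9 239.6  15.2]
402 301 [488.5 288.8  14.4]
408 312 [488.  289.   23.5]
225 318 [527.  232.9  20.6]
425 320 [487.7 296.7  22.8]
325 290 [502.7 262.3   8.1]
300 300 [511.7 255.9   8.3]
500 400 [483.3 306.2  62.6]
555 90 [399.8 287.1  14.8]
570 20 [382.4 277.1  15.3]
comb c 512.3 267.5 L 100.0 W 31.3 dir 31.1 n 15936
```

Fingertips stand near z≈14 at this opening because of the pad swing. I'll narrow the gap to ~40 first and remeasure.

drive_tool([
  {"hand": 0.06,"dp": [0,0,0],"dr": [0,0,0]},
  {"hand": 0.06,"dp": [0,0,0],"dr": [0,0,0]},
  {"hand": 0.06,"dp": [0,0,0],"dr": [0,0,0]},
  {"hand": 0.06,"dp": [0,0,0],"dr": [0,0,0]},
])

```text
time_s: 2.63
eef_pos: [512.0, 267.0, 16.7]
ee_rot: [[-0.854, -0.52, 0.0], [-0.52, 0.854, 0.0], [-0.0, -0.0, -1.0]]
contact_force: [0.3, 0.1, 0.8]
finger_gap: 40.4
gripper_force: 0.0
```

```bash
python3 - <<'E'
from wm import *
from st import st
grab('wrist','w4');st()
a=np.load('pics/w4.npz');d=a['d']
for u0,u1 in((240,300),(350,420)):
    b=[]
    for u in range(u0,u1,2):
        for v in range(285,312):
            w=world('w4',u,v)
            if 0<d[v,u] and w[2]>9.3: b.append((w[2].round(1),u,v))
            
    print(sorted(b)[:8])
E
```

```text
t 2.68 [512.  266.9  16.6] yaw 121.31 z [ 0.  0. -1.] F [ 0.6 -0.   0.5] gap 40.3 grip 0.0 dq 0.001
[(np.float64(9.3), 270, 296), (np.float64(9.5), 258, 296), (np.float64(9.5), 298, 290), (np.float64(9.5), 298, 291), (np.float64(9.6), 260, 297), (np.float64(9.6), 274, 303), (np.float64(9.6), 298, 309), (np.float64(9.7), 264, 295)]
[(np.float64(9.4), 376, 295), (np.float64(9.4), 376, 296), (np.float64(9.4), 390, 296), (np.float64(9.5), 374, 296), (np.float64(9.7), 378, 296), (np.float64(9.7), 380, 296), (np.float64(9.7), 386, 297), (np.float64(10.0), 388, 296)]
```

drive_tool([
  {"hand": 0.06,"dp": [0,0,0.005],"dr": [0,0,0]},
  {"hand": 0.06,"dp": [0,0,0.0092],"dr": [0,0,0]},
  {"hand": 0.06,"dp": [0,0,0.0092],"dr": [0,0,0]},
  {"hand": 0.06,"dp": [0,0,0.0092],"dr": [0,0,0]},
  {"hand": 1,"dp": [0,0,0.0092],"dr": [0,0,0]},
  {"hand": 1,"dp": [0,0,0.0092],"dr": [0,0,0]},
  {"hand": 1,"dp": [0,0,0.0092],"dr": [0,0,0]},
  {"hand": 1,"dp": [0,0,0.0092],"dr": [0,0,0]},
  {"hand": 1,"dp": [0,0,0.0092],"dr": [0,0,0]},
], newtons=30)

```text
time_s: 3.43
eef_pos: [512.8, 267.6, 13.7]
ee_rot: [[-0.854, -0.52, 0.002], [-0.52, 0.854, 0.001], [-0.002, -0.0, -1.0]]
contact_force: [-2.0, -0.4, 10.3]
finger_gap: 30.8
gripper_force: 35.8
```

```bash
python3 - <<'E'
from st import *
st()
E
python3 go.py 512 267 11.9 121.3 521.3 -43.1 80 90; python3 go.py 512 267 11.9 121.3 512 267 60 121.3
```

```text
t 3.43 [512.8 267.6  13.7] yaw 121.32 z [ 0.0021  0.001  -1.    ] F [-2.  -0.4 10.3] gap 30.8 grip 35.8 dq 0.002
dp [ 0.3063 -0.5396 -0.1362] dr z 0.0869 rows 7.6
dp [ 0.      0.     -0.0962] dr z -0.0 rows 1.2
```

drive_tool([
  {"hand": 1,"dp": [0,0,-0.06],"dr": [0,0,0]},
  {"hand": 1,"dp": [0,0,-0.1362],"dr": [0,0,0]},
  {"hand": 1,"dp": [0,0,-0.1362],"dr": [0,0,0]},
  {"hand": 1,"dp": [0.3063,-0.5396,-0.1362],"dr": [0,0,0.0869]},
  {"hand": 1,"dp": [0.3063,-0.5396,-0.1362],"dr": [0,0,0.0869]},
  {"hand": 1,"dp": [0.3063,-0.5396,-0.1362],"dr": [0,0,0.0869]},
  {"hand": 1,"dp": [0.3063,-0.5396,-0.1362],"dr": [0,0,0.0869]},
  {"hand": 1,"dp": [0.3063,-0.5396,-0.1362],"dr": [0,0,0.0869]},
  {"hand": 1,"dp": [0.3063,-0.5396,-0.1362],"dr": [0,0,0.0869]},
  {"hand": 1,"dp": [0.3063,-0.5396,-0.1362],"dr": [0,0,0.0869]},
  {"hand": 1,"dp": [0.3063,-0.5396,-0.1362],"dr": [0,0,0.0869]},
  {"hand": 1,"dp": [0.3063,-0.5396,-0.1362],"dr": [0,0,0.0869]},
])

```text
time_s: 4.43
eef_pos: [521.0, -51.1, 79.7]
ee_rot: [[-1.0, 0.011, -0.0], [0.011, 1.0, -0.005], [0.0, -0.005, -1.0]]
contact_force: [0.0, -0.2, -0.2]
finger_gap: 31.4
gripper_force: 30.0
```

drive_tool([
  {"hand": 1,"dp": [0,0,0],"dr": [0,0,0]},
  {"hand": 1,"dp": [0,0,0],"dr": [0,0,0]},
  {"hand": 1,"dp": [0,0,0],"dr": [0,0,0]},
  {"hand": 1,"dp": [0,0,0],"dr": [0,0,0]},
])

```text
time_s: 4.77
eef_pos: [521.4, -41.0, 79.9]
ee_rot: [[-1.0, -0.004, -0.0], [-0.004, 1.0, 0.001], [0.0, 0.001, -1.0]]
contact_force: [-0.3, 0.4, -0.7]
finger_gap: 30.8
gripper_force: 30.0
```

```bash
python3 - <<'E'
from st import *
st();grab('wrist','w5')
E
```

```text
t 4.77 [521.4 -41.   79.9] yaw 90.23 z [-1.e-04  1.e-03 -1.e+00] F [-0.3  0.4 -0.7] gap 30.8 grip 30.0 dq 0.009
```

View pics/w5.png

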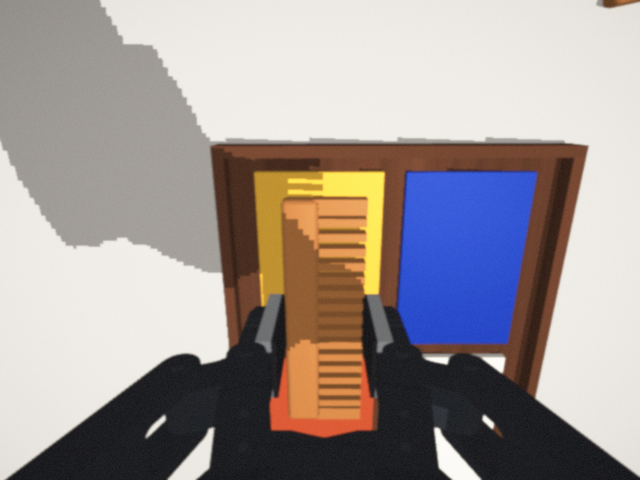

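Comb held flat and level at (325,305); yellow tile spans u 255–385 from v 171, blue tile corners (405,171),(536,171),(511,345),(398,341).

```bash
python3 - <<'E'
from wm import *
segf('w5','blue',(390,160,560,360),10,lambda h,p:(h[...,0]>100)&(h[...,0]<135)&(h[...,1]>120)&(h[...,2]>80))
for q in((255,171),(385,171),(537,171),(405,171)):print(q,world('w5',*q,10).round(1))
for q in((283,199),(367,198),(290,418),(360,418)):print('comb',q,world('w5',*q,74.2).round(1), world('w5',q[0]+(4 if q[0]<320 else -4),q[1]+(5 if q[1]<300 else -5)).round(1))
E
```

```text
blue c 523.2 37.2 L 105.2 W 69.2 dir 0.3 n 20923
(255, 171) [471.  -76.3  10. ]
(385, 171) [470.8  -8.3  10. ]
(537, 171) [470.6  71.3  10. ]
(405, 171) [470.8   2.2  10. ]
comb (283, 199) [471.7 -55.2  74.2] [473.4 -53.8  74.5]
comb (367, 198) [471.2 -24.8  74.2] [473.  -26.2  74.4]
comb (290, 418) [570.9 -55.1  74.2] [567.1 -53.2  75.3]
comb (360, 418) [570.9 -24.   74.2] [568.3 -25.8  74. ]
```

drive_tool([
  {"hand": 1,"dp": [-0.003,-0.001,0.05],"dr": [0,0,0]},
  {"hand": 1,"dp": [-0.003,-0.001,0.08],"dr": [0,0,0]},
  {"hand": 1,"dp": [-0.003,-0.001,0.095],"dr": [0,0,0]},
  {"hand": 1,"dp": [-0.003,-0.001,0.102],"dr": [0,0,0]},
  {"hand": 1,"dp": [-0.003,-0.001,0.107],"dr": [0,0,0]},
  {"hand": 1,"dp": [-0.003,-0.001,0.111],"dr": [0,0,0]},
  {"hand": 1,"dp": [-0.003,-0.001,0.111],"dr": [0,0,0]},
  {"hand": 1,"dp": [-0.003,-0.001,0.111],"dr": [0,0,0]},
  {"hand": 1,"dp": [-0.003,-0.001,0.111],"dr": [0,0,0]},
  {"hand": 1,"dp": [-0.003,-0.001,0.111],"dr": [0,0,0]},
])

```text
time_s: 5.65
eef_pos: [523.2, -43.7, 25.0]
ee_rot: [[-1.0, -0.001, 0.001], [-0.001, 1.0, -0.0], [-0.001, -0.0, -1.0]]
contact_force: [0.6, 0.3, 0.1]
finger_gap: 30.9
gripper_force: 30.0
```

```bash
python3 - <<'E'
from wm import *
from st import st
st();grab('wrist','w6')
a=np.load('pics/w6.npz');v=[world('w6',u,260)[2].round(1) for u in range(290,365,5)];print(v)
segf('w6','comb',(270,170,385,445),18,lambda h,p:sat(h,p)&(h[...,0]<18)&(h[...,0]>6))
E
```

```text
t 5.65 [523.2 -43.7  25. ] yaw 90.03 z [ 9.e-04 -1.e-04 -1.e+00] F [0.6 0.3 0.1] gap 30.9 grip 30.0 dq 0.002
[np.float64(19.8), np.float64(18.2), np.float64(21.0), np.float64(19.6), np.float64(19.4), np.float64(19.1), np.float64(17.4), np.float64(16.3), np.float64(15.8), np.float64(17.0), np.float64(16.1), np.float64(16.0), np.float64(16.5), np.float64(15.9), np.float64(16.6)]
comb c 528.2 -39.6 L 112.2 W 48.3 dir 175.7 n 18512
```

drive_tool([
  {"hand": 1,"dp": [0,0,0.0013],"dr": [0,0,0]},
  {"hand": 1,"dp": [0,0,0.0026],"dr": [0,0,0]},
  {"hand": 1,"dp": [0,0,0.0026],"dr": [0,0,0]},
  {"hand": 1,"dp": [0,0,0.0026],"dr": [0,0,0]},
  {"hand": 1,"dp": [0,0,0.0026],"dr": [0,0,0]},
])

```text
time_s: 6.12
eef_pos: [523.0, -43.7, 23.7]
ee_rot: [[-1.0, -0.001, 0.0], [-0.001, 1.0, -0.0], [-0.0, -0.0, -1.0]]
contact_force: [-1.4, 0.3, 5.6]
finger_gap: 30.6
gripper_force: 33.1
```

drive_tool([
  {"hand": 0.1,"dp": [0,0,0],"dr": [0,0,0]},
  {"hand": 0.1,"dp": [0,0,0],"dr": [0,0,0]},
  {"hand": 0,"dp": [0,0,0],"dr": [0,0,0]},
  {"hand": 0,"dp": [0,0,0],"dr": [0,0,0]},
  {"hand": 0,"dp": [0,0,-0.02],"dr": [0,0,0]},
  {"hand": 0,"dp": [0,0,-0.06],"dr": [0,0,0]},
  {"hand": 0,"dp": [0,0,-0.14],"dr": [0,0,0]},
  {"hand": 0,"dp": [0,0,-0.25],"dr": [0,0,0]},
  {"hand": 0,"dp": [0,0,-0.25],"dr": [0,0,0]},
  {"hand": 0,"dp": [0,0,-0.25],"dr": [0,0,0]},
  {"hand": 0,"dp": [0,0,-0.25],"dr": [0,0,0]},
  {"hand": 0,"dp": [0,0,-0.25],"dr": [0,0,0]},
])

```text
time_s: 7.12
eef_pos: [521.9, -43.6, 147.6]
ee_rot: [[-1.0, -0.001, -0.002], [-0.001, 1.0, -0.0], [0.002, -0.0, -1.0]]
contact_force: [-0.3, 0.3, -0.8]
finger_gap: 42.5
gripper_force: 0.0
```

```bash
python3 - <<'E'
from st import *
st();grab('wrist','w7');grab('top','top1')
E
```

```text
t 7.12 [521.9 -43.6 147.6] yaw 90.04 z [-2.1e-03 -1.0e-04 -1.0e+00] F [-0.3  0.3 -0.8] gap 42.5 grip 0.0 dq 0.024
```

View pics/w7.png

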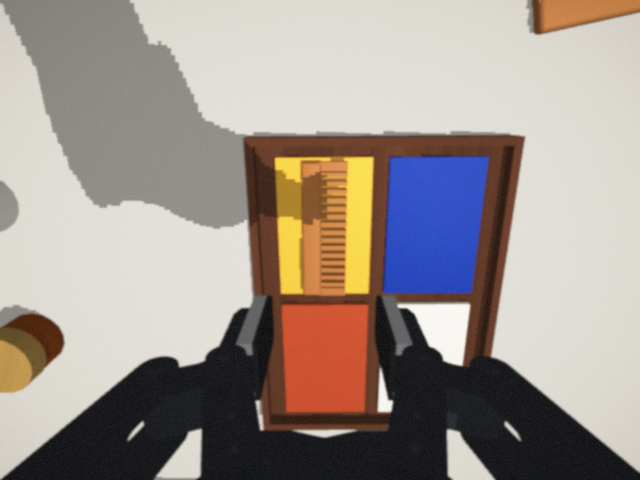

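The comb lies flat on the yellow tile: comb (302–347, 161–296) on tile (276–374, 156–294). I'll check the numbers and measure the clipper, bottle and tiles.

```bash
python3 - <<'E'
from wm import *
c=[world('w7',*q,18) for q in((302,161),(347,161),(303,296),(346,296))];print('comb',np.mean(c,0).round(1),[x.round(1) for x in c])
t=[world('w7',*q,10) for q in((276,156),(374,156),(281,294),(370,294))];print('yel',np.mean(t,0).round(1))
b=lambda h,p:(h[...,0]>100)&(h[...,0]<135)&(h[...,1]>120)&(h[...,2]>80)
segf('w7','blue',(376,140,500,310),10,b);segf('w7','red',(276,298,375,420),10,lambda h,p:sat(h,p)&(h[...,0]<9)&(h[...,2]>150))
# clipper in w2 by depth/height
a=np.load('pics/w3.npz')
q=[];
for u in range(500,620):
  for v in range(0,200):
    if a['d'][v,u]>0:
      w=world('w3',u,v)
      if 8<w[2]<25:q.append(w)
q=np.array(q);print(len(q),cv2.minAreaRect(q[:,:2].astype(np.float32)))
a=np.load('pics/w2.npz');q=[]
for u in range(395,440):
  for v in range(60,155):
    w=world('w2',u,v)
    if a['d'][v,u]>0 and 5<w[2]<25:q.append(w)
q=np.array(q);print(len(q),cv2.minAreaRect(q[:,:2].astype(np.float32)),q.mean(0))
E
```

```text
comb [523.6 -42.3  18. ] [array([473.1, -57.5,  18. ]), array([473.1, -27.2,  18. ]), array([574.1, -58.6,  18. ]), array([574.1, -26. ,  18. ])]
yel [523.5 -41.7  10. ]
blue c 523.2 37.2 L 105.1 W 69.2 dir 0.2 n 12865
red c 637.8 -42.0 L 103.8 W 68.5 dir 0.3 n 8841
8593 ((398.6587219238281, 292.07769775390625), (59.52445983886719, 14.394551277160645), 41.33549499511719)
1066 ((398.886962890625, 291.827880859375), (60.12883758544922, 13.280088424682617), 40.516544342041016) [398.85368938 290.97072928  13.08834967]
```

```bash
python3 go.py 522.8 -43.6 148.2 90 398.7 292 80 131;python3 go.py 398.7 292 80 131 398.7 292 18 131; python3 - <<'E'
from wm import *
# green bottle from w2: cap-top points
a=np.load('pics/w2.npz');q=[]
for u in range(260,330):
  for v in range(300,375):
    w=world('w2',u,v)
    if a['d'][v,u]>0 and 106<w[2]<116:q.append(w)
q=np.array(q,np.float32);print(len(q),q.mean(0),cv2.minEnclosingCircle(q[:,:2]))
E
```

```text
dp [0.2482 0.6712 0.1364] dr z -0.1139 rows 8.7
dp [0.    0.    0.124] dr z -0.0 rows 1.5Traceback (most recent call last):
  File "<stdin>", line 8, in <module>
cv2.error: OpenCV(4.12.0) /io/opencv/modules/imgproc/src/shapedescr.cpp:201: error: (-215:Assertion failed) count >= 0 && (depth == CV_32F || depth == CV_32S) in function 'minEnclosingCircle'
```

drive_tool([
  {"hand": 0.2,"dp": [0.2482,0.6712,0],"dr": [0,0,-0.1139]},
  {"hand": 0.2,"dp": [0.2482,0.6712,0],"dr": [0,0,-0.1139]},
  {"hand": 0.2,"dp": [0.2482,0.6712,0],"dr": [0,0,-0.1139]},
  {"hand": 0.2,"dp": [0.2482,0.6712,0],"dr": [0,0,-0.1139]},
  {"hand": 0.2,"dp": [0.2482,0.6712,0],"dr": [0,0,-0.1139]},
  {"hand": 0.2,"dp": [0.2482,0.6712,0],"dr": [0,0,-0.1139]},
  {"hand": 0.2,"dp": [0.2482,0.6712,0.1364],"dr": [0,0,-0.1139]},
  {"hand": 0.2,"dp": [0.2482,0.6712,0.1364],"dr": [0,0,-0.1139]},
  {"hand": 0.2,"dp": [0.2482,0.6712,0.1364],"dr": [0,0,-0.1139]},
  {"hand": 0.2,"dp": [0.2482,0.6712,0.1364],"dr": [0,0,-0.1139]},
  {"hand": 0.2,"dp": [0.2482,0.6712,0.1364],"dr": [0,0,-0.1139]},
  {"hand": 0.2,"dp": [0.2482,0.6712,0.1364],"dr": [0,0,-0.1139]},
])

```text
time_s: 8.22
eef_pos: [398.2, 291.0, 79.0]
ee_rot: [[-0.754, -0.657, -0.002], [-0.657, 0.754, -0.003], [0.003, -0.001, -1.0]]
contact_force: [0.1, -0.8, 1.1]
finger_gap: 34.0
gripper_force: 0.0
```

drive_tool([
  {"hand": 0.2,"dp": [0,0,0],"dr": [0,0,0]},
  {"hand": 0.2,"dp": [0,0,0],"dr": [0,0,0]},
  {"hand": 0.2,"dp": [0,0,0],"dr": [0,0,0]},
  {"hand": 0.2,"dp": [0,0,0],"dr": [0,0,0]},
])

```text
time_s: 8.55
eef_pos: [399.4, 290.9, 80.5]
ee_rot: [[-0.756, -0.655, 0.001], [-0.655, 0.756, 0.0], [-0.001, -0.001, -1.0]]
contact_force: [-0.3, 0.4, -0.0]
finger_gap: 34.3
gripper_force: 0.0
```

```bash
python3 - <<'E'
from wm import *
from st import st
o=st();grab('wrist','w8')
a=np.load('pics/w8.npz');q=[];P=[]
for u in range(230,420):
  for v in range(100,300):
    w=world('w8',u,v)
    if a['d'][v,u]>0 and 6<w[2]<18 and np.hypot(*(w[:2]-[398.7,292]))<45:q.append(w);P.append((u,v))
q=np.array(q,np.float32);P=np.array(P);print(len(q),cv2.minAreaRect(q[:,:2]),P.min(0),P.max(0))
E
```

```text
t 8.55 [399.4 290.9  80.5] yaw 130.91 z [ 9.e-04  1.e-04 -1.e+00] F [-0.3  0.4 -0. ] gap 34.3 grip 0.0 dq 0.007Traceback (most recent call last):
  File "<stdin>", line 9, in <module>
cv2.error: OpenCV(4.12.0) /io/opencv/modules/imgproc/src/convhull.cpp:143: error: (-215:Assertion failed) total >= 0 && (depth == CV_32F || depth == CV_32S) in function 'convexHull'
```

View pics/w8.png

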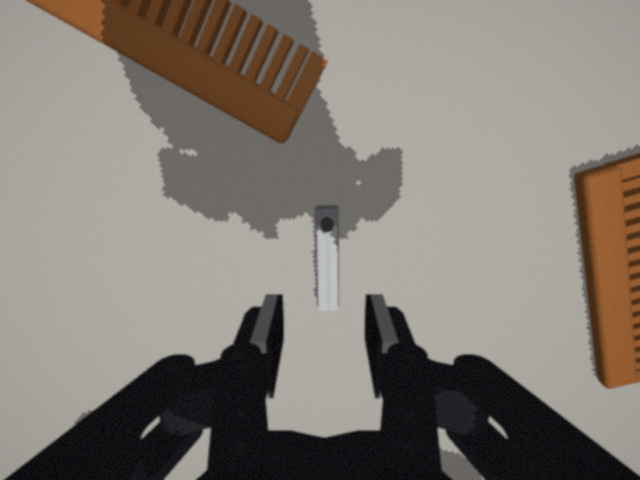

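The clipper is at (327,258), aligned with the picture's vertical and centred between the jaws. The large combs stay clear.

```bash
python3 - <<'E'
from wm import *
a=np.load('pics/w8.npz');print((a['d']>0).mean())
for z in(10,14):
  c=np.array([world('w8',*q,z) for q in((316,206),(338,206),(318,310),(339,310))]);m=c.mean(0);l=c[2:].mean(0)-c[:2].mean(0);print(m.round(1),np.linalg.norm(l).round(1),np.degrees(np.arctan2(l[1],l[0])).round(1))
E
```

```text
0.9959407552083334
[398.2 292.8  10. ] 63.2 41.8
[397.  291.7  14. ] 61.9 41.8
```

drive_tool([
  {"hand": 0.2,"dp": [0,0,0.06],"dr": [0,0,-0.0014]},
  {"hand": 0.2,"dp": [0,0,0.1],"dr": [0,0,-0.0014]},
  {"hand": 0.2,"dp": [0,0,0.124],"dr": [0,0,-0.0014]},
  {"hand": 0.2,"dp": [0,0,0.124],"dr": [0,0,-0.0014]},
  {"hand": 0.2,"dp": [0,0,0.124],"dr": [0,0,-0.0014]},
  {"hand": 0.2,"dp": [0,0,0.124],"dr": [0,0,-0.0014]},
  {"hand": 0.2,"dp": [0,0,0.124],"dr": [0,0,-0.0014]},
  {"hand": 1,"dp": [0,0,0.124],"dr": [0,0,-0.0014]},
  {"hand": 1,"dp": [0,0,0.124],"dr": [0,0,-0.0014]},
  {"hand": 1,"dp": [0,0,0.124],"dr": [0,0,-0.0014]},
  {"hand": 1,"dp": [0,0,0.124],"dr": [0,0,-0.0014]},
  {"hand": 1,"dp": [0,0,0.124],"dr": [0,0,-0.0014]},
], newtons=40)

```text
time_s: 9.6
eef_pos: [399.1, 292.2, 18.9]
ee_rot: [[-0.749, -0.663, 0.001], [-0.663, 0.749, 0.001], [-0.002, -0.0, -1.0]]
contact_force: [-0.2, -0.4, 6.3]
finger_gap: 11.7
gripper_force: 39.7
```

```bash
python3 - <<'E'
from st import *
st()
E
python3 go.py 398.7 292 18 131.5 523 37.2 80 90
```

```text
t 9.6 [399.1 292.2  18.9] yaw 131.53 z [ 1.3e-03  8.0e-04 -1.0e+00] F [-0.2 -0.4  6.3] gap 11.7 grip 39.7 dq 0.001
dp [ 0.1515 -0.5464 -0.124 ] dr z 0.1153 rows 7.0
```

drive_tool([
  {"hand": 1,"dp": [0,0,-0.06],"dr": [0,0,0]},
  {"hand": 1,"dp": [0,0,-0.124],"dr": [0,0,0]},
  {"hand": 1,"dp": [0,0,-0.124],"dr": [0,0,0]},
  {"hand": 1,"dp": [0.1515,-0.5464,-0.124],"dr": [0,0,0.1153]},
  {"hand": 1,"dp": [0.1515,-0.5464,-0.124],"dr": [0,0,0.1153]},
  {"hand": 1,"dp": [0.1515,-0.5464,-0.124],"dr": [0,0,0.1153]},
  {"hand": 1,"dp": [0.1515,-0.5464,-0.124],"dr": [0,0,0.1153]},
  {"hand": 1,"dp": [0.1515,-0.5464,-0.124],"dr": [0,0,0.1153]},
  {"hand": 1,"dp": [0.1515,-0.5464,-0.124],"dr": [0,0,0.1153]},
  {"hand": 1,"dp": [0.1515,-0.5464,-0.124],"dr": [0,0,0.1153]},
  {"hand": 1,"dp": [0.1515,-0.5464,-0.124],"dr": [0,0,0.1153]},
  {"hand": 1,"dp": [0.1515,-0.5464,-0.124],"dr": [0,0,0.1153]},
])

```text
time_s: 10.6
eef_pos: [523.8, 34.0, 79.8]
ee_rot: [[-1.0, 0.005, 0.0], [0.005, 1.0, -0.001], [-0.001, -0.001, -1.0]]
contact_force: [0.4, 0.8, -0.7]
finger_gap: 11.6
gripper_force: 39.2
```

drive_tool([
  {"hand": 1,"dp": [0,0,0],"dr": [0,0,0]},
  {"hand": 1,"dp": [0,0,0],"dr": [0,0,0]},
  {"hand": 1,"dp": [0,0,0],"dr": [0,0,0]},
  {"hand": 1,"dp": [0,0,0],"dr": [0,0,0]},
  {"hand": 1,"dp": [0,0,0],"dr": [0,0,0]},
  {"hand": 1,"dp": [0,0,0],"dr": [0,0,0]},
])

```text
time_s: 11.1
eef_pos: [522.9, 37.9, 80.0]
ee_rot: [[-1.0, -0.002, -0.0], [-0.002, 1.0, 0.0], [0.0, 0.0, -1.0]]
contact_force: [-0.6, 0.5, 0.1]
finger_gap: 11.4
gripper_force: 39.2
```

```bash
python3 - <<'E'
from st import *
st();grab('wrist','w9')
E
```

```text
t 11.1 [522.9  37.9  80. ] yaw 90.11 z [-1.e-04  1.e-04 -1.e+00] F [-0.6  0.5  0.1] gap 11.4 grip 39.2 dq 0.005
```

View pics/w9.png

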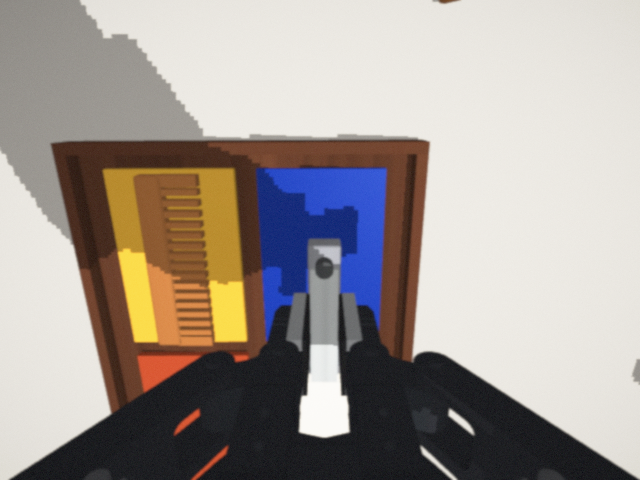

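The clipper is held level, front end at (324,240), jaws over the blue tile (257–387).

```bash
python3 - <<'E'
from wm import *
for z in(71,74):print([world('w9',u,240,z).round(1) for u in(308,341)])
print([world('w9',u,v).round(1) for u,v in((324,250),(315,260),(322,300),(322,360))])
print([world('w9',u,168,10).round(1) for u in(257,387,103,235)])
E
```

```text
[array([489.9,  32.5,  71. ]), array([489.9,  45.2,  71. ])]
[array([488.9,  32.6,  74. ]), array([488.9,  45.1,  74. ])]
[array([494.4,  38.7,  70. ]), array([497.6,  35.2,  72.5]), array([513.8,  37.9,  74.4]), array([541.1,  37.9,  75.4])]
[array([470.9,   3.7,  10. ]), array([470.8,  71.6,  10. ]), array([470.9, -76.6,  10. ]), array([470.9,  -7.7,  10. ])]
```

drive_tool([
  {"hand": 1,"dp": [-0.0066,-0.0026,0.05],"dr": [0,0,0]},
  {"hand": 1,"dp": [-0.0066,-0.0026,0.075],"dr": [0,0,0]},
  {"hand": 1,"dp": [-0.0066,-0.0026,0.088],"dr": [0,0,0]},
  {"hand": 1,"dp": [-0.0066,-0.0026,0.094],"dr": [0,0,0]},
  {"hand": 1,"dp": [-0.0066,-0.0026,0.098],"dr": [0,0,0]},
  {"hand": 1,"dp": [-0.0066,-0.0026,0.1],"dr": [0,0,0]},
  {"hand": 1,"dp": [-0.0066,-0.0026,0.102],"dr": [0,0,0]},
  {"hand": 1,"dp": [-0.0066,-0.0026,0.103],"dr": [0,0,0]},
  {"hand": 1,"dp": [-0.0066,-0.0026,0.103],"dr": [0,0,0]},
  {"hand": 1,"dp": [-0.0066,-0.0026,0.103],"dr": [0,0,0]},
])

```text
time_s: 11.98
eef_pos: [526.7, 35.9, 29.0]
ee_rot: [[-1.0, -0.001, 0.001], [-0.001, 1.0, 0.0], [-0.001, 0.0, -1.0]]
contact_force: [-0.1, 0.5, 1.9]
finger_gap: 11.3
gripper_force: 39.4
```

drive_tool([
  {"hand": 1,"dp": [0,0,0.0006],"dr": [0,0,0]},
  {"hand": 1,"dp": [0,0,0.0006],"dr": [0,0,0]},
  {"hand": 0.6,"dp": [0,0,0.0006],"dr": [0,0,0]},
  {"hand": 0.3,"dp": [0,0,0.0006],"dr": [0,0,0]},
  {"hand": 0.3,"dp": [0,0,0.0006],"dr": [0,0,0]},
  {"hand": 0.3,"dp": [0,0,0.0006],"dr": [0,0,0]},
  {"hand": 0.3,"dp": [0,0,-0.04],"dr": [0,0,0]},
  {"hand": 0.3,"dp": [0,0,-0.12],"dr": [0,0,0]},
  {"hand": 0,"dp": [0,0,-0.243],"dr": [0,0,0]},
  {"hand": 0,"dp": [0,0,-0.243],"dr": [0,0,0]},
  {"hand": 0,"dp": [0,0,-0.243],"dr": [0,0,0]},
  {"hand": 0,"dp": [0,0,-0.243],"dr": [0,0,0]},
])

```text
time_s: 12.98
eef_pos: [526.9, 35.9, 151.1]
ee_rot: [[-1.0, -0.001, 0.003], [-0.001, 1.0, 0.0], [-0.003, 0.0, -1.0]]
contact_force: [0.2, -0.0, -0.1]
finger_gap: 42.6
gripper_force: 0.0
```

drive_tool([
  {"hand": 0,"dp": [0,0,0],"dr": [0,0,0]},
  {"hand": 0,"dp": [0,0,0],"dr": [0,0,0]},
  {"hand": 0,"dp": [0,0,0],"dr": [0,0,0]},
])

```text
time_s: 13.23
eef_pos: [525.4, 35.8, 148.4]
ee_rot: [[-1.0, -0.001, -0.003], [-0.001, 1.0, -0.0], [0.003, -0.0, -1.0]]
contact_force: [-0.5, -0.0, -0.5]
finger_gap: 42.5
gripper_force: 0.0
```

```bash
python3 - <<'E'
from wm import *
from st import st
st();grab('wrist','w10');a=np.load('pics/w10.npz');q=[]
for u in range(250,400):
  for v in range(140,310):
    w=world('w10',u,v)
    if a['d'][v,u]>0 and 14<w[2]<30 and np.hypot(*(w[:2]-[523,37]))<35:q.append(w)
q=np.array(q,np.float32);print(len(q),q.mean(0),cv2.minAreaRect(q[:,:2]))
E
```

```text
t 13.23 [525.4  35.8 148.4] yaw 90.04 z [-3.5e-03 -3.0e-04 -1.0e+00] F [-0.5 -0.  -0.5] gap 42.5 grip 0.0 dq 0.004Traceback (most recent call last):
  File "<stdin>", line 8, in <module>
cv2.error: OpenCV(4.12.0) /io/opencv/modules/imgproc/src/convhull.cpp:143: error: (-215:Assertion failed) total >= 0 && (depth == CV_32F || depth == CV_32S) in function 'convexHull'
```

View pics/w10.png

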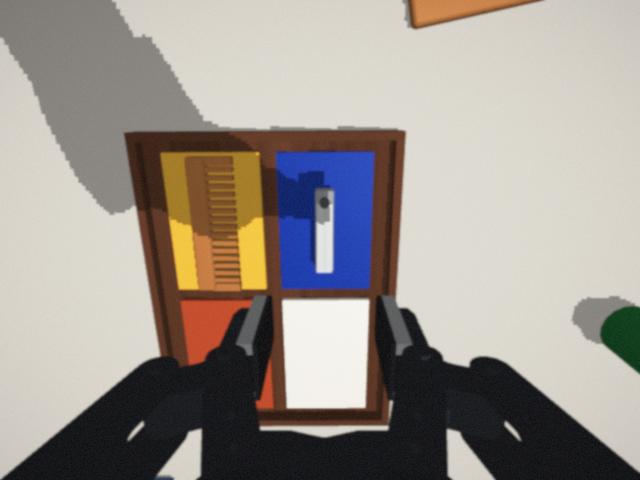

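The clipper lies lengthwise on the blue tile, at (325,230) on tile (277–375, 152–290). The comb is undisturbed.

```bash
python3 - <<'E'
from wm import *
for z in(20,24):print('clip',np.mean([world('w10',u,v,z) for u,v in((316,187),(333,187),(316,273),(333,273))],0).round(1))
b=lambda h,p:(h[...,0]>100)&(h[...,0]<135)&(h[...,1]>120)&(h[...,2]>40)
segf('w10','blue',(270,140,385,295),10,b)
segf('w10','white',(276,294,378,412),10,lambda h,p:(h[...,1]<40)&(h[...,2]>150))
print([world('w10',u,v).round(1) for u,v in((325,230),(350,230),(100,50))])
print([world('w2',u,v).round(1) for u,v in((290,347),(285,340),(295,352))])
# bottle cap in w2
segf('w2','cap',(265,325,315,370),110,lambda h,p:(h[...,0]>45)&(h[...,0]<90)&(h[...,1]>100))
E
```

```text
clip [525.9  37.1  20. ]
clip [524.7  37.1  24. ]
blue c 522.8 37.4 L 104.5 W 68.6 dir 0.2 n 11236
white c 637.2 37.8 L 105.8 W 69.2 dir 0.2 n 9142
[array([523.5,  37.4,  23.9]), array([527.5,  55.9,  11. ]), array([ 405.7, -112.5,   -0.8])]
[array([611.5, 292.5, 110.8]), array([607.8, 285.9, 110.9]), array([613.4, 298.3, 110.9])]
cap c 609.8 286.9 L 38.4 W 27.8 dir 17.4 n 1139
```

```bash
python3 go.py 526.3 35.9 149.7 90 611 290 200 30
```

```text
dp [-0.1694  0.5082 -0.1006] dr z 0.1667 rows 8.4
```

drive_tool([
  {"hand": -0.6,"dp": [-0.1694,0.5082,-0.1006],"dr": [0,0,0.1667]},
  {"hand": -0.6,"dp": [-0.1694,0.5082,-0.1006],"dr": [0,0,0.1667]},
  {"hand": -0.6,"dp": [-0.1694,0.5082,-0.1006],"dr": [0,0,0.1667]},
  {"hand": -0.6,"dp": [-0.1694,0.5082,-0.1006],"dr": [0,0,0.1667]},
  {"hand": -0.6,"dp": [-0.1694,0.5082,-0.1006],"dr": [0,0,0.1667]},
  {"hand": -0.6,"dp": [-0.1694,0.5082,-0.1006],"dr": [0,0,0.1667]},
  {"hand": -0.6,"dp": [-0.1694,0.5082,-0.1006],"dr": [0,0,0.1667]},
  {"hand": -0.6,"dp": [-0.1694,0.5082,-0.1006],"dr": [0,0,0.1667]},
  {"hand": -0.6,"dp": [-0.1694,0.5082,-0.1006],"dr": [0,0,0.1667]},
  {"hand": -0.6,"dp": [-0.1694,0.5082,-0.1006],"dr": [0,0,0.1667]},
  {"hand": -0.6,"dp": [-0.1694,0.5082,-0.1006],"dr": [0,0,0.1667]},
  {"hand": -0.6,"dp": [-0.1694,0.5082,-0.1006],"dr": [0,0,0.1667]},
])

```text
time_s: 14.28
eef_pos: [610.7, 289.5, 199.6]
ee_rot: [[-0.501, 0.866, -0.001], [0.866, 0.501, -0.001], [-0.0, -0.001, -1.0]]
contact_force: [0.9, 0.2, 0.1]
finger_gap: 68.4
gripper_force: 0.0
```

drive_tool([
  {"hand": -0.6,"dp": [0,0,0],"dr": [0,0,0]},
  {"hand": -0.6,"dp": [0,0,0],"dr": [0,0,0]},
  {"hand": -0.6,"dp": [0,0,0],"dr": [0,0,0]},
  {"hand": -0.6,"dp": [0,0,0],"dr": [0,0,0]},
  {"hand": -0.6,"dp": [0,0,0],"dr": [0,0,0]},
])

```text
time_s: 14.7
eef_pos: [611.0, 289.9, 200.4]
ee_rot: [[-0.5, 0.866, 0.0], [0.866, 0.5, 0.0], [0.0, 0.0, -1.0]]
contact_force: [0.2, -0.8, 0.9]
finger_gap: 68.1
gripper_force: 0.0
```

```bash
python3 - <<'E'
from wm import *
from st import st
st();grab('wrist','w11')
E
```

```text
t 14.7 [611.  289.9 200.4] yaw 30.02 z [ 0.e+00  2.e-04 -1.e+00] F [ 0.2 -0.8  0.9] gap 68.1 grip 0.0 dq 0.002
```

View pics/w11.png

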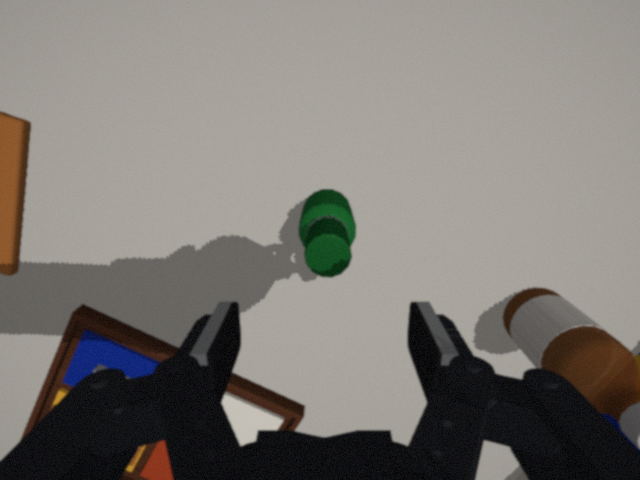

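The green cap top is a circle centred at (328,255) between the jaws. The big amber bottle stands at (560,340), to the right.

```bash
python3 - <<'E'
from wm import *
for q in((328,255),(306,255),(350,255),(328,276)):print(world('w11',*q,110).round(1))
print(world('w11',328,255).round(1),world('w11',520,295).round(1),world('w11',600,370).round(1))
E
```

```text
[615.8 289.2 110. ]
[604.  282.4 110. ]
[627.6 296.  110. ]
[622.9 276.9 110. ]
[615.7 289.4 110.6] [813.4 311.6   7.9] [823.8 309.  107.7]
```

```bash
python3 go.py 611 290 200 30 615.6 289.3 88 30; python3 go.py 615.6 289.3 88 30 637 37.6 150 0;
```

```text
dp [-0.0058  0.0073  0.224 ] dr z -0.0 rows 2.7
dp [-0.4574 -0.2146 -0.124 ] dr z 0.0833 rows 6.2
```

drive_tool([
  {"hand": -0.6,"dp": [-0.0058,0.0073,0.06],"dr": [0,0,0]},
  {"hand": -0.6,"dp": [-0.0058,0.0073,0.13],"dr": [0,0,0]},
  {"hand": -0.6,"dp": [-0.0058,0.0073,0.19],"dr": [0,0,0]},
  {"hand": -0.6,"dp": [-0.0058,0.0073,0.224],"dr": [0,0,0]},
  {"hand": -0.6,"dp": [-0.0058,0.0073,0.224],"dr": [0,0,0]},
  {"hand": -0.6,"dp": [-0.0058,0.0073,0.224],"dr": [0,0,0]},
  {"hand": -0.6,"dp": [-0.0058,0.0073,0.224],"dr": [0,0,0]},
  {"hand": 1,"dp": [-0.0058,0.0073,0.224],"dr": [0,0,0]},
  {"hand": 1,"dp": [-0.0058,0.0073,0.224],"dr": [0,0,0]},
  {"hand": 1,"dp": [-0.0058,0.0073,0.224],"dr": [0,0,0]},
  {"hand": 1,"dp": [-0.0058,0.0073,0.224],"dr": [0,0,0]},
  {"hand": 1,"dp": [-0.0058,0.0073,0.224],"dr": [0,0,0]},
], newtons=40)

```text
time_s: 15.75
eef_pos: [615.9, 289.4, 89.8]
ee_rot: [[-0.5, 0.866, 0.001], [0.866, 0.5, 0.001], [-0.0, 0.001, -1.0]]
contact_force: [-1.8, -0.6, 5.7]
finger_gap: 29.2
gripper_force: 39.2
```

drive_tool([
  {"hand": 1,"dp": [0,0,0],"dr": [0,0,0]},
  {"hand": 1,"dp": [0,0,0],"dr": [0,0,0]},
])

```text
time_s: 15.92
eef_pos: [615.9, 289.4, 89.8]
ee_rot: [[-0.5, 0.866, 0.001], [0.866, 0.5, 0.001], [-0.0, 0.001, -1.0]]
contact_force: [-1.7, -0.4, 5.6]
finger_gap: 29.1
gripper_force: 39.2
```

drive_tool([
  {"hand": 1,"dp": [0,0,-0.05],"dr": [0,0,0]},
  {"hand": 1,"dp": [0,0,-0.1],"dr": [0,0,0]},
  {"hand": 1,"dp": [-0.03,-0.0143,-0.124],"dr": [0,0,0.006]},
  {"hand": 1,"dp": [-0.08,-0.038,-0.124],"dr": [0,0,0.015]},
  {"hand": 1,"dp": [-0.14,-0.066,-0.124],"dr": [0,0,0.026]},
  {"hand": 1,"dp": [-0.21,-0.099,-0.124],"dr": [0,0,0.038]},
  {"hand": 1,"dp": [-0.28,-0.132,-0.124],"dr": [0,0,0.051]},
  {"hand": 1,"dp": [-0.34,-0.16,-0.124],"dr": [0,0,0.062]},
  {"hand": 1,"dp": [-0.39,-0.183,-0.124],"dr": [0,0,0.071]},
  {"hand": 1,"dp": [-0.43,-0.202,-0.124],"dr": [0,0,0.078]},
  {"hand": 1,"dp": [-0.4574,-0.2146,-0.124],"dr": [0,0,0.0833]},
  {"hand": 1,"dp": [-0.4574,-0.2146,-0.124],"dr": [0,0,0.0833]},
])

```text
time_s: 16.92
eef_pos: [636.8, 30.6, 150.2]
ee_rot: [[0.009, 1.0, -0.0], [1.0, -0.009, -0.005], [-0.005, -0.0, -1.0]]
contact_force: [0.7, -0.9, -0.2]
finger_gap: 28.9
gripper_force: 39.7
```

drive_tool([
  {"hand": 1,"dp": [0,0,0],"dr": [0,0,0]},
  {"hand": 1,"dp": [0,0,0],"dr": [0,0,0]},
  {"hand": 1,"dp": [0,0,0],"dr": [0,0,0]},
  {"hand": 1,"dp": [0,0,0],"dr": [0,0,0]},
])

```text
time_s: 17.25
eef_pos: [636.9, 40.3, 150.1]
ee_rot: [[-0.004, 1.0, -0.0], [1.0, 0.004, 0.001], [0.001, -0.0, -1.0]]
contact_force: [-0.1, 0.2, -1.0]
finger_gap: 29.2
gripper_force: 39.7
```

```bash
python3 - <<'E'
from wm import *
from st import st
st();grab('wrist','w12');grab('scene','s2')
E
```

```text
t 17.25 [636.9  40.3 150.1] yaw 0.25 z [-4.0e-04  1.4e-03 -1.0e+00] F [-0.1  0.2 -1. ] gap 29.2 grip 39.7 dq 0.011
```

View pics/w12.png

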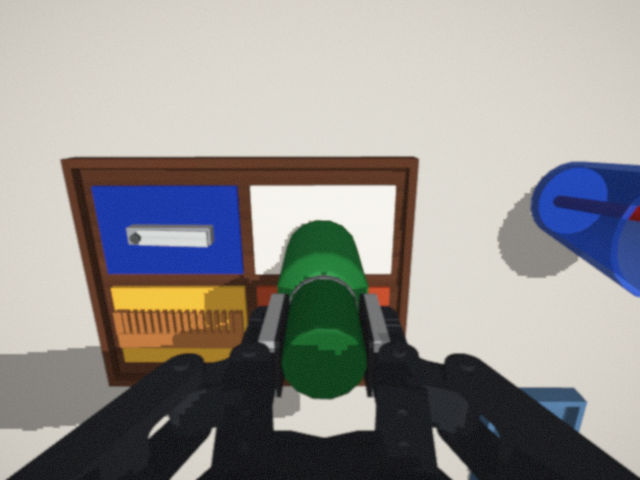

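The bottle hangs upright at (323,310), cap gripped. Clipper and comb lie well placed on the blue and yellow tiles at (170,237) and (178,325).

```bash
python3 - <<'E'
from wm import *
print('cap near edge',world('w12',323,397,170).round(1),'L/R',world('w12',283,360,170).round(1),world('w12',364,360,170).round(1),'body far edge',world('w12',321,220,118).round(1),'bottom z60',world('w12',321,220,60).round(1))
print(world('w12',321,240).round(1),world('w12',300,265).round(1))
segf('w12','blue',(85,175,245,280),10,lambda h,p:(h[...,0]>100)&(h[...,0]<135)&(h[...,1]>120)&(h[...,2]>40))
print('white corners',[world('w12',u,v,10).round(1) for u,v in((250,185),(396,185),(392,275))])
E
```

```text
cap near edge [637.5  26.4 170. ] L/R [623.9  41.7 170. ] [651.4  41.8 170. ] body far edge [636.4  76.6 118. ] bottom z60 [636.   60.5  60. ]
[636.3  61.5 100.7] [627.   56.3 120.9]
blue c 523.1 38.0 L 105.2 W 68.4 dir 0.2 n 10662
white corners [array([584.9,  72.4,  10. ]), array([689.4,  72.8,  10. ]), array([690.7,   2.7,  10. ])]
```

drive_tool([
  {"hand": 1,"dp": [0,0,0.03],"dr": [0,0,0]},
  {"hand": 1,"dp": [0,0,0.06],"dr": [0,0,0]},
  {"hand": 1,"dp": [0,0,0.08],"dr": [0,0,0]},
  {"hand": 1,"dp": [0,0,0.09],"dr": [0,0,0]},
  {"hand": 1,"dp": [0,0,0.095],"dr": [0,0,0]},
  {"hand": 1,"dp": [0,0,0.098],"dr": [0,0,0]},
  {"hand": 1,"dp": [0,0,0.1],"dr": [0,0,0]},
  {"hand": 1,"dp": [0,0,0.101],"dr": [0,0,0]},
  {"hand": 1,"dp": [0,0,0.101],"dr": [0,0,0]},
  {"hand": 1,"dp": [0,0,0.101],"dr": [0,0,0]},
  {"hand": 1,"dp": [0,0,0.101],"dr": [0,0,0]},
])

```text
time_s: 18.27
eef_pos: [637.3, 37.6, 100.2]
ee_rot: [[-0.001, 1.0, 0.001], [1.0, 0.001, -0.0], [-0.0, 0.001, -1.0]]
contact_force: [-0.5, -0.2, -1.1]
finger_gap: 29.5
gripper_force: 39.7
```

drive_tool([
  {"hand": 1,"dp": [0,0,0.0006],"dr": [0,0,0]},
  {"hand": 1,"dp": [0,0,0.0012],"dr": [0,0,0]},
  {"hand": 1,"dp": [0,0,0.0012],"dr": [0,0,0]},
  {"hand": 1,"dp": [0,0,0.0012],"dr": [0,0,0]},
])

```text
time_s: 18.6
eef_pos: [637.2, 37.6, 99.8]
ee_rot: [[-0.001, 1.0, 0.001], [1.0, 0.001, 0.0], [0.0, 0.001, -1.0]]
contact_force: [-0.5, 1.0, 2.5]
finger_gap: 29.0
gripper_force: 40.0
```

drive_tool([
  {"hand": 0.2,"dp": [0,0,0.0004],"dr": [0,0,0]},
  {"hand": 0.2,"dp": [0,0,0.0004],"dr": [0,0,0]},
  {"hand": -0.3,"dp": [0,0,0.0004],"dr": [0,0,0]},
  {"hand": -0.3,"dp": [0,0,0.0004],"dr": [0,0,0]},
  {"hand": -0.3,"dp": [0,0,0],"dr": [0,0,0]},
  {"hand": -0.3,"dp": [0,0,-0.05],"dr": [0,0,0]},
  {"hand": -0.3,"dp": [0,0,-0.12],"dr": [0,0,0]},
  {"hand": -0.3,"dp": [0,0,-0.202],"dr": [0,0,0]},
  {"hand": -0.7,"dp": [0,0,-0.202],"dr": [0,0,0]},
  {"hand": -0.7,"dp": [0,0,-0.202],"dr": [0,0,0]},
  {"hand": -0.7,"dp": [0,0,-0.202],"dr": [0,0,0]},
  {"hand": -0.7,"dp": [0,0,-0.202],"dr": [0,0,0]},
])

```text
time_s: 19.6
eef_pos: [635.9, 37.9, 198.6]
ee_rot: [[-0.001, 1.0, -0.003], [1.0, 0.001, 0.0], [0.0, -0.003, -1.0]]
contact_force: [-0.1, -0.1, -0.2]
finger_gap: 72.3
gripper_force: 0.0
```

```bash
python3 - <<'E'
from wm import *
from st import st
st();grab('wrist','w13')
segf('w13','cap top',(240,200,420,330),120,lambda h,p:(h[...,0]>45)&(h[...,0]<90)&(h[...,1]>100))
segf('w13','white',(200,100,480,330),10,lambda h,p:(h[...,1]<40)&(h[...,2]>150))
segf('top0','jarlid',(434,160,464,192),40,lambda h,p:(h[...,1]>130)&(h[...,2]>90))
E
python3 go.py 637 37.6 199.9 0 614.5 -283 200 0
```

```text
t 19.6 [635.9  37.9 198.6] yaw 0.04 z [-3.5e-03  1.0e-04 -1.0e+00] F [-0.1 -0.1 -0.2] gap 72.3 grip 0.0 dq 0.012
cap top c 636.7 48.3 L 48.9 W 32.3 dir 90.0 n 3708
white c 659.9 25.4 L 250.2 W 206.5 dir 180.0 n 26639
jarlid c 617.9 -283.7 L 44.1 W 43.9 dir 132.1 n 264
dp [-6.412e-01 -4.500e-02 -2.000e-04] dr z -0.0 rows 7.7
```

drive_tool([
  {"hand": -0.7,"dp": [-0.6412,-0.045,0],"dr": [0,0,0]},
  {"hand": -0.7,"dp": [-0.6412,-0.045,0],"dr": [0,0,0]},
  {"hand": -0.7,"dp": [-0.6412,-0.045,0],"dr": [0,0,0]},
  {"hand": -0.7,"dp": [-0.6412,-0.045,0],"dr": [0,0,0]},
  {"hand": -0.7,"dp": [-0.6412,-0.045,0],"dr": [0,0,0]},
  {"hand": -0.7,"dp": [-0.6412,-0.045,0],"dr": [0,0,0]},
  {"hand": -0.7,"dp": [-0.6412,-0.045,0],"dr": [0,0,0]},
  {"hand": -0.7,"dp": [-0.6412,-0.045,0],"dr": [0,0,0]},
  {"hand": -0.7,"dp": [-0.6412,-0.045,0],"dr": [0,0,0]},
  {"hand": -0.7,"dp": [-0.6412,-0.045,0],"dr": [0,0,0]},
  {"hand": -0.7,"dp": [-0.6412,-0.045,0],"dr": [0,0,0]},
  {"hand": -0.7,"dp": [-0.6412,-0.045,0],"dr": [0,0,0]},
])

```text
time_s: 20.65
eef_pos: [615.4, -280.1, 199.2]
ee_rot: [[-0.004, 1.0, -0.001], [1.0, 0.004, 0.003], [0.003, -0.001, -1.0]]
contact_force: [0.2, 0.2, 0.3]
finger_gap: 72.3
gripper_force: 0.0
```

drive_tool([
  {"hand": -0.7,"dp": [0,0,0],"dr": [0,0,0]},
  {"hand": -0.7,"dp": [0,0,0],"dr": [0,0,0]},
  {"hand": -0.7,"dp": [0,0,0],"dr": [0,0,0]},
  {"hand": -0.7,"dp": [0,0,0],"dr": [0,0,0]},
])

```text
time_s: 20.98
eef_pos: [615.0, -282.2, 200.3]
ee_rot: [[-0.002, 1.0, 0.0], [1.0, 0.002, 0.0], [0.0, 0.0, -1.0]]
contact_force: [-0.2, 0.4, 0.0]
finger_gap: 72.5
gripper_force: 0.0
```

```bash
python3 - <<'E'
from wm import *
from st import st
st();grab('wrist','w14')
E
```

```text
t 20.98 [ 615.  -282.2  200.3] yaw 0.1 z [ 0.  0. -1.] F [-0.2  0.4  0. ] gap 72.5 grip 0.0 dq 0.006
```

View pics/w14.png

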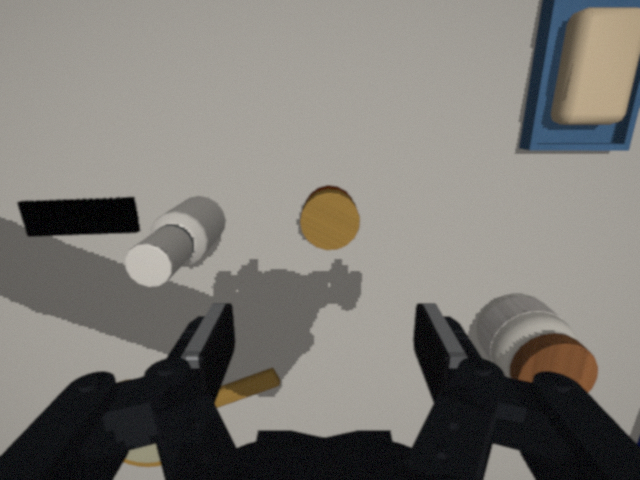

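The jar lid is a circle centred at (330,219). The white bottle's cap is at (148,262), the black comb at (80,215) and the white/brown jar at (540,350).

```bash
python3 - <<'E'
from wm import *
segf('w14','lid',(290,180,370,260),40,lambda h,p:(h[...,1]>100)&(h[...,2]>110))
for q in((330,249),(301,219),(360,219)):print(world('w14',*q,40).round(1))
print('white cap',world('w14',148,262,110).round(1),world('w14',148,262).round(1),'brown',world('w14',552,365).round(1), world('w14',330,225).round(1))
E
```

```text
lid c 620.5 -282.6 L 46.8 W 45.9 dir 47.2 n 2631
[ 621.  -306.2   40. ]
[ 597.9 -280.9   40. ]
[ 644.7 -280.9   40. ]
white cap [ 506.4 -289.4  110. ] [ 506.5 -289.4  110.2] brown [ 794.3 -387.9   79.8] [ 620.9 -285.8   40.3]
```

drive_tool([
  {"hand": -0.7,"dp": [0.0014,0.0126,0.07],"dr": [0,0,0]},
  {"hand": -0.7,"dp": [0.0014,0.0126,0.15],"dr": [0,0,0]},
  {"hand": -0.7,"dp": [0.0014,0.0126,0.22],"dr": [0,0,0]},
  {"hand": -0.7,"dp": [0.0014,0.0126,0.28],"dr": [0,0,0]},
  {"hand": -0.7,"dp": [0.0014,0.0126,0.32],"dr": [0,0,0]},
  {"hand": -0.7,"dp": [0.0014,0.0126,0.34],"dr": [0,0,0]},
  {"hand": -0.7,"dp": [0.0014,0.0126,0.352],"dr": [0,0,0]},
  {"hand": -0.7,"dp": [0.0014,0.0126,0.352],"dr": [0,0,0]},
  {"hand": -0.7,"dp": [0.0014,0.0126,0.352],"dr": [0,0,0]},
  {"hand": -0.7,"dp": [0.0014,0.0126,0.352],"dr": [0,0,0]},
])

```text
time_s: 21.87
eef_pos: [622.3, -283.0, 26.2]
ee_rot: [[-0.001, 1.0, 0.003], [1.0, 0.001, -0.002], [-0.002, 0.003, -1.0]]
contact_force: [-0.6, -0.0, 0.5]
finger_gap: 72.8
gripper_force: 0.0
```

drive_tool([
  {"hand": 1,"dp": [0,0,0],"dr": [0,0,0]},
  {"hand": 1,"dp": [0,0,0],"dr": [0,0,0]},
  {"hand": 1,"dp": [0,0,0],"dr": [0,0,0]},
  {"hand": 1,"dp": [0,0,0],"dr": [0,0,0]},
  {"hand": 1,"dp": [0,0,0],"dr": [0,0,0]},
  {"hand": 1,"dp": [0,0,0],"dr": [0,0,0]},
], newtons=40)

```text
time_s: 22.37
eef_pos: [621.7, -282.8, 25.8]
ee_rot: [[-0.001, 1.0, 0.002], [1.0, 0.001, -0.001], [-0.001, 0.002, -1.0]]
contact_force: [-1.2, 0.6, 5.3]
finger_gap: 46.7
gripper_force: 41.4
```

```bash
python3 go.py 620.8 -282.3 24 0 637.3 -42.2 100 0
```

```text
dp [ 0.4802  0.033  -0.152 ] dr z -0.0 rows 6.1
```

```bash
python3 - <<'E'
from wm import *
V=bot.camera_info('wrist')['view'];print((-V[:3,:3].T@V[:3,3]-bot.get_obs()['eef_pos']).round(1))
E
```

```text
[  0.5  81.3 128.8]
```

The wrist camera sits 81 mm to the +y side, over the bottle at yaw 0, so I'll place the jar at yaw 45°.

```bash
python3 go.py 620.8 -282.3 24 0 637.3 -42.2 130 45
```

```text
dp [ 0.4802  0.033  -0.212 ] dr z -0.125 rows 6.3
```

drive_tool([
  {"hand": 1,"dp": [0,0,-0.05],"dr": [0,0,0]},
  {"hand": 1,"dp": [0,0,-0.11],"dr": [0,0,0]},
  {"hand": 1,"dp": [0.02,0.0014,-0.17],"dr": [0,0,-0.01]},
  {"hand": 1,"dp": [0.07,0.005,-0.21],"dr": [0,0,-0.025]},
  {"hand": 1,"dp": [0.14,0.01,-0.212],"dr": [0,0,-0.04]},
  {"hand": 1,"dp": [0.21,0.0144,-0.212],"dr": [0,0,-0.06]},
  {"hand": 1,"dp": [0.28,0.0192,-0.212],"dr": [0,0,-0.078]},
  {"hand": 1,"dp": [0.35,0.024,-0.212],"dr": [0,0,-0.095]},
  {"hand": 1,"dp": [0.41,0.028,-0.212],"dr": [0,0,-0.11]},
  {"hand": 1,"dp": [0.45,0.031,-0.212],"dr": [0,0,-0.12]},
  {"hand": 1,"dp": [0.4802,0.033,-0.212],"dr": [0,0,-0.125]},
  {"hand": 1,"dp": [0.4802,0.033,-0.212],"dr": [0,0,-0.125]},
])

```text
time_s: 23.37
eef_pos: [637.6, -37.4, 129.9]
ee_rot: [[-0.711, 0.703, -0.0], [0.703, 0.711, 0.003], [0.002, 0.002, -1.0]]
contact_force: [0.5, 0.3, -1.5]
finger_gap: 46.6
gripper_force: 41.5
```

drive_tool([
  {"hand": 1,"dp": [0,0,0],"dr": [0,0,0]},
  {"hand": 1,"dp": [0,0,0],"dr": [0,0,0]},
  {"hand": 1,"dp": [0,0,0],"dr": [0,0,0]},
  {"hand": 1,"dp": [0,0,0],"dr": [0,0,0]},
  {"hand": 1,"dp": [0,0,0],"dr": [0,0,0]},
])

```text
time_s: 23.78
eef_pos: [637.3, -43.9, 130.2]
ee_rot: [[-0.706, 0.709, -0.0], [0.709, 0.706, -0.001], [-0.001, -0.001, -1.0]]
contact_force: [0.8, -0.9, -1.1]
finger_gap: 46.5
gripper_force: 41.5
```

```bash
python3 - <<'E'
from wm import *
from st import st
st();grab('wrist','w15')
E
```

```text
t 23.78 [637.3 -43.9 130.2] yaw 44.88 z [-1.e-04 -1.e-03 -1.e+00] F [ 0.8 -0.9 -1.1] gap 46.5 grip 41.5 dq 0.011
```

View pics/w15.png

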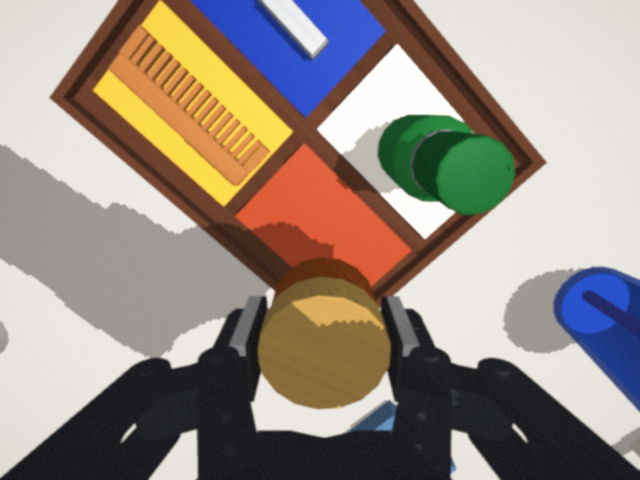

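The jar is held level, its lid circle centred at (325,343). The green bottle stands on the white tile, base near (420,160). The terracotta tile is in front of the jaws, with its far corners at (303,143), (235,210) and (413,252).

```bash
python3 - <<'E'
from wm import *
print('lid',world('w15',325,343,144.4).round(1),world('w15',258,343,144.4).round(1),world('w15',391,343,144.4).round(1),world('w15',325,409,144.4).round(1),world('w15',325,390).round(1))
c=[world('w15',*q,10) for q in((303,143),(235,210),(413,252))];print([x.round(1) for x in c],((c[1]+c[2])/2).round(1))
segf('w15','cap',(425,130,520,220),120,lambda h,p:(h[...,0]>45)&(h[...,0]<90)&(h[...,1]>100))
print('cap',world('w15',476,173,120).round(1))
E
```

```text
lid [635.9 -40.4 144.4] [619.2 -57.  144.4] [652.4 -24.  144.4] [656.2 -60.7 144.4] [650.1 -54.6 144.4]
[array([585.1,  -8.7,  10. ]), array([583., -73.,  10.]), array([691.4,  -7.9,  10. ])] [637.2 -40.4  10. ]
cap c 634.2 36.8 L 32.9 W 31.5 dir 49.6 n 6187
cap [635.8  38.3 120. ]
```

drive_tool([
  {"hand": 1,"dp": [0,0,0.05],"dr": [0,0,0]},
  {"hand": 1,"dp": [0,0,0.1],"dr": [0,0,0]},
  {"hand": 1,"dp": [0,0,0.14],"dr": [0,0,0]},
  {"hand": 1,"dp": [0,0,0.165],"dr": [0,0,0]},
  {"hand": 1,"dp": [0,0,0.178],"dr": [0,0,0]},
  {"hand": 1,"dp": [0,0,0.183],"dr": [0,0,0]},
  {"hand": 1,"dp": [0,0,0.186],"dr": [0,0,0]},
  {"hand": 1,"dp": [0,0,0.187],"dr": [0,0,0]},
  {"hand": 1,"dp": [0,0,0.187],"dr": [0,0,0]},
  {"hand": 1,"dp": [0,0,0.187],"dr": [0,0,0]},
  {"hand": 1,"dp": [0,0,0.187],"dr": [0,0,0]},
])

```text
time_s: 24.75
eef_pos: [637.9, -42.1, 37.6]
ee_rot: [[-0.708, 0.707, 0.001], [0.707, 0.708, -0.0], [-0.001, 0.001, -1.0]]
contact_force: [0.6, 0.8, -1.0]
finger_gap: 46.7
gripper_force: 41.5
```

drive_tool([
  {"hand": 1,"dp": [0,0,0.0015],"dr": [0,0,0]},
  {"hand": 1,"dp": [0,0,0.003],"dr": [0,0,0]},
  {"hand": 1,"dp": [0,0,0.003],"dr": [0,0,0]},
  {"hand": 1,"dp": [0,0,0.003],"dr": [0,0,0]},
  {"hand": 1,"dp": [0,0,0.003],"dr": [0,0,0]},
])

```text
time_s: 25.17
eef_pos: [637.7, -42.2, 35.8]
ee_rot: [[-0.707, 0.707, 0.001], [0.707, 0.707, -0.0], [-0.0, 0.0, -1.0]]
contact_force: [-0.2, 0.4, 3.3]
finger_gap: 46.4
gripper_force: 41.9
```

drive_tool([
  {"hand": -0.25,"dp": [0,0,0.0003],"dr": [0,0,0]},
  {"hand": -0.25,"dp": [0,0,0.0003],"dr": [0,0,0]},
  {"hand": -0.45,"dp": [0,0,0.0003],"dr": [0,0,0]},
  {"hand": -0.45,"dp": [0,0,0.0003],"dr": [0,0,0]},
  {"hand": -0.45,"dp": [0,0,0.0003],"dr": [0,0,0]},
  {"hand": -0.45,"dp": [0,0,-0.04],"dr": [0,0,0]},
  {"hand": -0.45,"dp": [0,0,-0.1],"dr": [0,0,0]},
  {"hand": -0.45,"dp": [0,0,-0.18],"dr": [0,0,0]},
  {"hand": -0.45,"dp": [0.05,0,-0.26],"dr": [0,0,0]},
  {"hand": -0.45,"dp": [0.1,0,-0.34],"dr": [0,0,0]},
  {"hand": -0.45,"dp": [0.1,0,-0.4],"dr": [0,0,0]},
  {"hand": -0.45,"dp": [0.1,0,-0.4],"dr": [0,0,0]},
])

```text
time_s: 26.17
eef_pos: [605.5, -4.5, 244.0]
ee_rot: [[-0.71, 0.704, 0.016], [0.704, 0.71, 0.002], [-0.01, 0.013, -1.0]]
contact_force: [1.2, -0.7, 0.7]
finger_gap: 61.6
gripper_force: 0.0
```

drive_tool([
  {"hand": -0.45,"dp": [0.3,-0.3,0],"dr": [0,0,0]},
  {"hand": -0.45,"dp": [0.3,-0.3,0],"dr": [0,0,0]},
  {"hand": -0.45,"dp": [0.3,-0.3,0],"dr": [0,0,0]},
  {"hand": -0.45,"dp": [0.3,-0.3,0],"dr": [0,0,0]},
  {"hand": -0.45,"dp": [0.3,-0.3,0],"dr": [0,0,0]},
  {"hand": -0.45,"dp": [0.3,-0.3,0],"dr": [0,0,0]},
  {"hand": -0.45,"dp": [0.3,-0.3,0],"dr": [0,0,0]},
  {"hand": -0.45,"dp": [0.3,-0.3,0],"dr": [0,0,0]},
  {"hand": -0.45,"dp": [0.3,-0.3,0],"dr": [0,0,0]},
  {"hand": -0.45,"dp": [0.3,-0.3,0],"dr": [0,0,0]},
])

```text
time_s: 27.0
eef_pos: [391.9, -6.9, 235.4]
ee_rot: [[-0.707, 0.707, 0.002], [0.707, 0.707, -0.0], [-0.001, 0.001, -1.0]]
contact_force: [0.3, 0.6, 0.7]
finger_gap: 61.7
gripper_force: 0.0
```

```bash
python3 - <<'E'
from wm import *
from st import st
st();c,p,d=grab('top','top2');im=p[120:310,180:480,::-1]
grab('scene','s3');cv2.imwrite('pics/top2c.png',cv2.resize(im,None,fx=2.6,fy=2.6,interpolation=cv2.INTER_CUBIC))
E
```

```text
t 27.0 [391.9  -6.9 235.4] yaw 45.03 z [ 1.9e-03 -2.0e-04 -1.0e+00] F [0.3 0.6 0.7] gap 61.7 grip 0.0 dq 0.008
```

View pics/top2c.png

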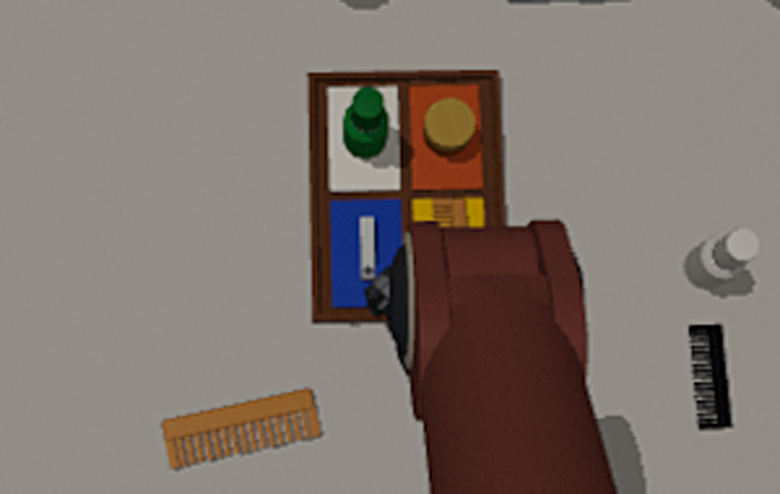

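Everything is on its tile: bottle cap (368,103), jar lid (449,124), clipper (367,246), comb end (448,212). The black comb and white bottle are where they were. A quick numeric check of centring follows.

```bash
python3 - <<'E'
from wm import *
g=lambda u,v,z:world('top2',180+u/2.6,120+v/2.6,z).round(1)
print('jar',g(449,124,50),'tile 635,-43');print('cap',g(368,103,120),'tile 634,37');print('clip',g(367,246,22),'tile 521,37')
E
```

```text
jar [634.3 -43.1  50. ] tile 635,-43
cap [632.3  35.7 120. ] tile 634,37
clip [523.8  35.6  22. ] tile 521,37
```

```bash
python3 -c "
from station import bot
print(bot.hand_in())"
```

```text
the job is handed in; nothing more can be done
None
```

The job is handed in after about 27 s: comb, clipper, green bottle and cream jar were set down in that order on their own tiles, each within about 3 mm of centre by camera check, and the black comb and white bottle were left where they were.

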